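# Pack the paper rolls from the post stand into the lidded tub

### The job

Put away the spare receipt rolls: take the lid off the grey tub and lay it on the white slip pad at the left, slide every full paper roll up off its post and lower it gently onto the tub's floor (ease it down, do not let it drop), then put the lid back on so that it sits fully home. The thin empty cardboard core is not a roll: it stays on its post.

Things in the scene. Friction and masses are not known exactly. Their poses are not given: they have to be found in the camera images.
- roll_a_mid (a point): Full receipt-paper roll, white, 36 mm diameter, 48 mm tall, 15 mm bore, about 60 g, standing on a post of the stand at the start (which post varies; 2 or 3 of the 3 rolls are present). Point: its centre, half-way up (24 mm above its lower face); z is its axis.
- roll_b_mid (a point): Full receipt-paper roll, white, 36 mm diameter, 48 mm tall, 15 mm bore, about 60 g, standing on a post of the stand at the start (which post varies; 2 or 3 of the 3 rolls are present). Point: its centre, half-way up (24 mm above its lower face); z is its axis.
- roll_c_mid (a point): Full receipt-paper roll, white, 36 mm diameter, 48 mm tall, 15 mm bore, about 60 g, standing on a post of the stand at the start (which post varies; 2 or 3 of the 3 rolls are present). Point: its centre, half-way up (24 mm above its lower face); z is its axis.
- core_mid (a point): Spent roll: bare brown cardboard core, 23 mm diameter, 48 mm tall, 15 mm bore, standing on a post of the stand. Leave it there. Point: its centre, half-way up.
- post0 (a point): Upright fixed steel post number 0 of the roll stand, 8 mm diameter, one of four in a row 52 mm apart along the stand's y axis. The stand is a fixed grey base 48 x 204 mm, 12 mm thick; the posts rise 63 mm above it, 15 mm above the top of a roll. Point: top of the post, 75 mm above the cabinet top; y is along the row.
- post1 (a point): Upright fixed steel post number 1 of the roll stand, 8 mm diameter, one of four in a row 52 mm apart along the stand's y axis. The stand is a fixed grey base 48 x 204 mm, 12 mm thick; the posts rise 63 mm above it, 15 mm above the top of a roll. Point: top of the post, 75 mm above the cabinet top; y is along the row.
- post2 (a point): Upright fixed steel post number 2 of the roll stand, 8 mm diameter, one of four in a row 52 mm apart along the stand's y axis. The stand is a fixed grey base 48 x 204 mm, 12 mm thick; the posts rise 63 mm above it, 15 mm above the top of a roll. Point: top of the post, 75 mm above the cabinet top; y is along the row.
- post3 (a point): Upright fixed steel post number 3 of the roll stand, 8 mm diameter, one of four in a row 52 mm apart along the stand's y axis. The stand is a fixed grey base 48 x 204 mm, 12 mm thick; the posts rise 63 mm above it, 15 mm above the top of a roll. Point: top of the post, 75 mm above the cabinet top; y is along the row.
- tub_floor (a point): Loose open-topped grey plastic tub, 102 mm (its x) x 140 mm (its y) x 72 mm high outside, walls and floor 5 mm thick, inside 92 x 130 x 67 mm, about 0.9 kg. Its 67 mm depth takes rolls standing in one row along y. Point: centre of the inner floor, 5 mm above what the tub stands on; the rim is 67 mm above this point.
- lid_handle (a point): Loose lid, 106 (x) x 144 mm (y), 0.18 kg, on the tub at the start. A plug under its 5 mm plate enters the mouth 10 mm deep with 3 mm play all round. Upright black bar handle on top: 60 mm along x, 16 mm thick along y, 34 mm high. Point: mid-handle, 17 mm above the plate, 32 mm above the plug's underside; 89 mm above tub_floor when seated. Lid and tub axes then parallel, either way round.
- pad_top (a point): White slip pad lying flat at the left of the cabinet top, fixed, 104 mm (its x) x 170 mm (its y), 9 mm thick. Point: middle of its top. The place to lay the lid (the lid's long side along the pad's long side fits best).
- leaflet_stand: Fixed bystander: upright white notice stand at the right, base 120 mm (its x) x 220 mm (its y), panel 230 mm wide, leaning back, top about 300 mm up. Origin: centre of its underside. Keep arm and hand clear. The other bystanders are under 80 mm tall and stand at the front edge, left edge, back right corner and just right of the roll stand.
Not all that is in view belongs to the job. Leave any red look-alike of the part that bears core_mid alone.

How it is judged:
By the outcome, as a careful person would: the job done as asked, in the order asked, and still so for the second after the job is handed in, with the robot touching nothing.
Of roll_a, roll_b, roll_c only 2 to 3 are there at a start; the rules pass over those that are not, and their reading is None.
At some moment in a run one of tub, lid may be knocked a few centimetres aside while the robot is not near it.
It also fails if it takes over 208 s, if anything falls off the work surface, if the arm or the gripper's body presses on something with over 40 N, if the wrist force passes 120 N, or if a joint passes its speed limit or range.

### The arm

A 7-joint arm with a two-finger parallel gripper is mounted at the origin on a cart in front of the work surface, level with it; the furniture and walls round the work are solid. World frame = base frame: x ahead of the robot, y to its left, z up, the work surface at z = 0. Lengths are in m, angles in rad, forces in N, time in s.
With the tool pointing down it reaches from about 0.425 to 0.875 m from the base axis. Payload 4.7 kg.
Tool frame: the origin (TCP) lies on the mounting face of the last link; the fingertips stand 182 mm ahead of it and the grasp point (between the pads) lies 164 mm ahead of it; z points along the fingers, y is the line along which they close (so a half turn about z gives the same grasp; the last joint's range is limited). The gripper opens to 87 mm and grips with 3 to 60 N. Pads are 19 mm wide; open, the fingers measure 117 mm over their backs; the gripper's body (75 mm by 190 mm) begins 51 mm behind the grasp point.
Start: joints at [1.28, 0.321, -0.07, 1.45, 0.023, 1.371, -0.057], TCP at [0.195, -0.62, 0.405] pointing down, gripper open.
Joint ranges: [-2.86, 2.86], [-0.3, 2.09], [-1.38, 1.24], [0.06, 2.45], [-1.56, 4.7], [0.09, 2.05], [-2.69, 2.69]. Speed limits (rad/s): [2.57, 2.57, 3.14, 3.14, 3.14, 3.14, 3.14].

### API

Orientations are given as a rotation vector (axis times angle).
In Python, from bench import robot gives the robot as it stands.
- The arm moves only by the tool play_rows, never from a script. Its argument "commands" is a list of rows, each an object of numbers: "tx", "ty", "tz": the shift along the tool's x, y, z in mm; "rx", "ry", "rz": the turn, a rotation vector about the tool's x, y, z in degrees; "gripper": the opening, from -1 (shut) to 1 (fully open). A call has 1 to 12 rows; each row shifts and turns the commanded pose from where the row before left it, along the tool's axes as they then stand; what a row does not reach is not made up. A row lasts 1/8 s, in which the tool goes at most 62.5 mm and 10.7 degrees, less where a joint would pass 70% of its speed; a pose out of reach is approached as far as the arm can. A call with a gripper value outside its range is refused whole. The fingers move at their own pace and stop on an object; "squeeze" is the grip in N (left out, the last holds). Time passes only in rows, so rows that do not move let the fingers close. It gives the time, the measured TCP pose, the force, the opening and the grip force at its end, in the units of the state.
- robot.sense(): the state, without advancing time (a new reading comes with each control period).
- robot.camera(name): name is "scene" or "side" or "wrist"; returns a dict with "pixels" (480x640x3 uint8, blue, green, red), "fovy" (degrees; the focal length in pixels is half the picture's height over the tangent of half this angle, whatever the lens; pixels are square), "cx", "cy" (the principal point, pixels), "camera_from_world" (4x4, takes a point from world to camera coordinates). Camera axes: x right, y down, z forward; pixel columns grow to the right and rows downward; lengths in m; the calibration is good to about 2 mm. A picture is of the moment at which its call begins. There is no depth.
- robot.hand_in(): hands the job in; it is judged then, once.
The state is a dict: "time": time; "q": joint angles; "joint_vel": joint speeds; "joint_torque": joint torques, N m; "tcp_pos": TCP position; "tcp_rot": TCP orientation; "contact_force": force on the tool from outside, world axes, zero at the start; "wrist_torque": the same for the moment, N m; "gripper_width": opening from 0.0 (shut) to 1.0 (fully open); "gripper_force": force on a finger pad.
Only numpy, scipy, OpenCV 4.12 (cv2) and the standard library are available. Lean on these libraries where they do the work, as an engineer would, in place of code of your own. Each camera call takes 0.05 s, during which the arm holds its last target. There are 200 camera calls.

## Working session

There is one attempt and no reset: what is moved stays moved. The work goes in short steps, Python scripts to look and compute and a tool call to move; the robot and the scene stay as the last step left them, time stands still between calls to the robot, and variables do not carry over. Pictures are saved under pics/ and viewed, at most 14 in all, crops included, and the job is handed in when it is done.

Besides the shell and the picture viewer there is one more tool, called after "Emit:" by a JSON object that holds its "name" and its "arguments", one argument or row to a line. play_rows: Moves the arm, as the interface text tells. Its arguments: {"type":"object","properties":{"commands":{"type":"array"},"squeeze":{"type":"number"}},"required":["commands"]}

```bash
mkdir -p pics; ls
python3 - <<'E'
from bench import robot
import cv2,numpy as np
s=robot.sense();print(s)
for n in("scene","side","wrist"):
    c=robot.camera(n);cv2.imwrite(f"pics/{n}0.png",c["pixels"]);print(n,c["fovy"],c["cx"],c["cy"],np.round(c["camera_from_world"],3).tolist())
E
```

```text
pics
{'time': 0.0, 'q': array([ 1.28012418,  0.32184043, -0.07009607,  1.45168843,  0.02261436,
        1.37080577, -0.05691699]), 'joint_vel': array([ 6.02351971e-07,  1.07412848e-03,  8.07738841e-04, -1.52615325e-03,
        2.77905641e-04,  1.65203223e-04, -9.49483813e-04]), 'joint_torque': array([-2.56625881e-04, -4.91290569e+01, -4.04761825e-01, -3.12536860e+01,
       -6.42733625e-02,  4.35307575e-02,  1.66565633e-04]), 'tcp_pos': array([ 0.19495927, -0.61985398,  0.40364321]), 'tcp_rot': array([-3.10329023e+00, -4.76636682e-01,  6.35699583e-04]), 'contact_force': array([-0.25783152, -0.47799189, -0.26263063]), 'wrist_torque': array([-0.05857461,  0.02370146,  0.04272916]), 'gripper_force': 0.0, 'gripper_width': 0.9979358903818315}
scene 43.0648489643845 325.2806110295957 237.39247400921468 [[-0.77, -0.638, -0.009, 0.449], [-0.43, 0.529, -0.731, 0.272], [0.471, -0.559, -0.682, 0.839], [0.0, 0.0, 0.0, 1.0]]
side 50.318940873975286 327.8982008375602 242.5148771606808 [[-0.998, 0.061, 0.011, 0.502], [0.016, 0.422, -0.906, 0.054], [-0.06, -0.904, -0.422, 0.975], [0.0, 0.0, 0.0, 1.0]]
wrist 65.20943227522773 323.40625354070596 239.57443212880185 [[0.299, -0.954, -0.002, -0.649], [-0.916, -0.288, 0.278, -0.034], [-0.266, -0.081, -0.961, 0.392], [0.0, 0.0, 0.0, 1.0]]
```

View pics/scene0.png

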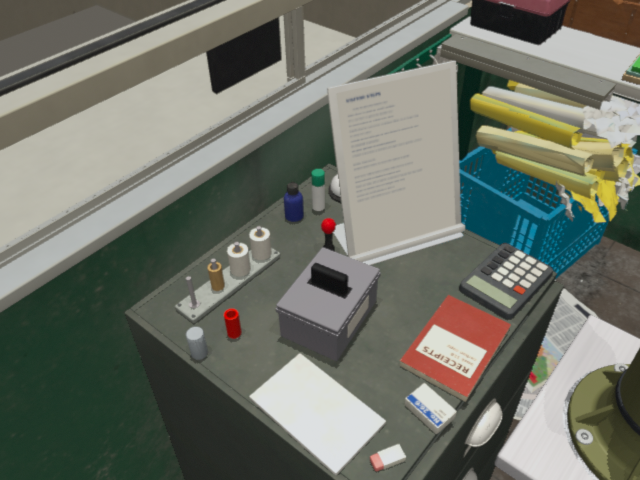

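View pics/side0.png

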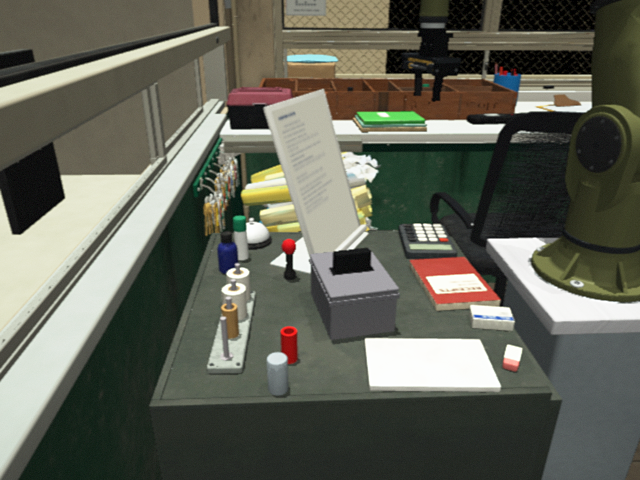

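The scene view shows two white rolls on posts (260,243) and (238,260), the brown core at (216,277) and an empty post at (193,292). The lidded tub is at (328,300) and the pad at (317,410). The red look-alike at (233,323) stands on the cabinet top and is not part of the job. I'll enlarge to get accurate pixels.

Run:
```python
import cv2
a=cv2.imread("pics/scene0.png")[215:365,165:390];cv2.imwrite("pics/sc1.png",cv2.resize(a,None,fx=3.5,fy=3.5,interpolation=cv2.INTER_CUBIC))
a=cv2.imread("pics/side0.png")[240:400,200:410];cv2.imwrite("pics/si1.png",cv2.resize(a,None,fx=3.5,fy=3.5,interpolation=cv2.INTER_CUBIC))
```

```text
(no output)
```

View pics/sc1.png

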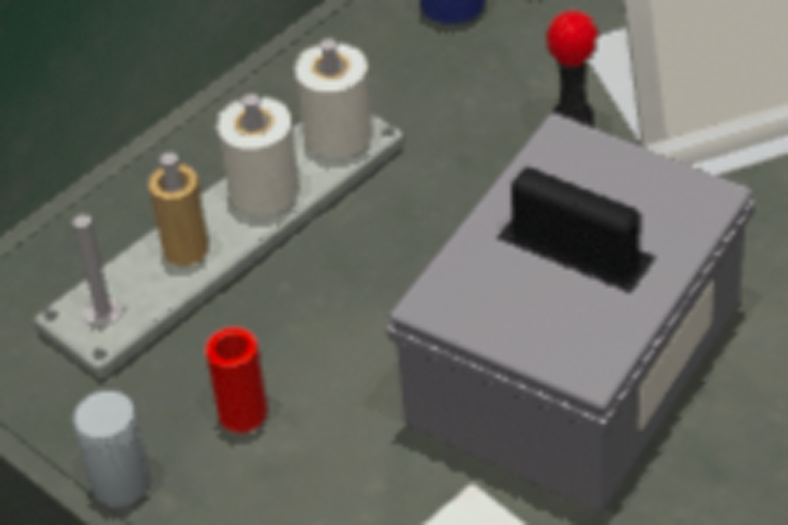

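View pics/si1.png

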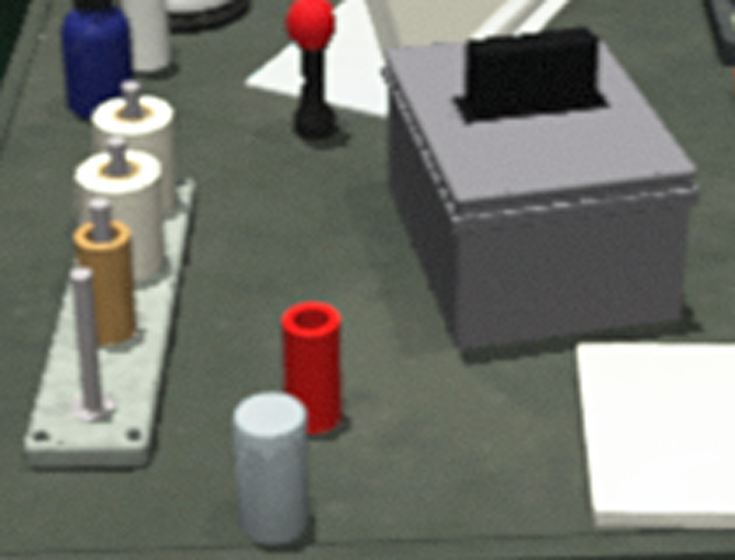

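```bash
cat > h.py <<'E'
from bench import robot
import cv2,numpy as np
from scipy.spatial.transform import Rotation as R
def onplane(c,px,z):
    f=240/np.tan(np.radians(c["fovy"]/2));T=np.array(c["camera_from_world"]);M=T[:3,:3];o=-M.T@T[:3,3]
    px=np.atleast_2d(px).astype(float);d=np.c_[(px[:,0]-c["cx"])/f,(px[:,1]-c["cy"])/f,np.ones(len(px))]@M
    return o+d*((z-o[2])/d[:,2])[:,None]
def proj(c,P):
    f=240/np.tan(np.radians(c["fovy"]/2));T=np.array(c["camera_from_world"]);p=np.atleast_2d(P)@T[:3,:3].T+T[:3,3]
    return np.c_[p[:,0]/p[:,2]*f+c["cx"],p[:,1]/p[:,2]*f+c["cy"]]
def delta(gx,gy,gz,yaw=None):
    "grasp-point world target (mm out) and yaw of tool y (deg, mod 180) -> tool-frame shift mm (before turning), turn deg"
    s=robot.sense();Rm=R.from_rotvec(s["tcp_rot"]);g=s["tcp_pos"]+Rm.apply([0,0,.164])
    out=np.round(Rm.inv().apply(np.array([gx,gy,gz])-g)*1000,1)
    y=Rm.apply([0,1,0]);a=np.degrees(np.arctan2(y[1],y[0]))
    print("t",round(s["time"],2),"grasp",np.round(g*1000,1),"yaw",round(a,1),"shift",out,end=" ")
    if yaw is not None:
        d=(yaw-a+90)%180-90;print("world turn",round(d,1),"=> rz",round(-d,1),end="")
    print(" F",np.round(s["contact_force"],1),"w",round(s["gripper_width"],3),"gf",round(s["gripper_force"],1),"q7",round(s["q"][6],2))
    z=Rm.apply([0,0,1]);print("tilt z",np.round(z,4))
E
python3 - <<'E'
from h import *
np.set_printoptions(precision=4,suppress=True)
sc=robot.camera("scene");si=robot.camera("side")
S=lambda a:np.array([165,215])+np.array(a)/3.5-.36
D=lambda a:np.array([200,240])+np.array(a)/3.5-.36
print(onplane(sc,S([(83,221),(169,159),(251,100),(329,45)]),.075))
print(onplane(si,D([(82,272),(100,206),(116,145),(130,88)]),.075))
a=onplane(sc,S([(392,325),(553,115),(752,188),(608,410)]),.077);print(a,a.mean(0))
b=onplane(si,D([(388,48),(455,208),(697,182)]),.077);print(b,(b[0]+b[2])/2)
print(onplane(sc,[(301,355),(250,397),(338,468),(385,413)],.009));print(onplane(si,[(365,338),(491,340),(499,388),(369,388)],.009))
# two-view triangulated posts
from numpy.linalg import lstsq
delta(0,-.6,.2,90)
E
```

```text
[[0.6594 0.2464 0.075 ]
 [0.6585 0.1948 0.075 ]
 [0.6576 0.1428 0.075 ]
 [0.656  0.091  0.075 ]]
[[0.6589 0.2458 0.075 ]
 [0.6576 0.1976 0.075 ]
 [0.6565 0.1472 0.075 ]
 [0.6558 0.094  0.075 ]]
[[0.5081 0.2042 0.077 ]
 [0.5376 0.0612 0.077 ]
 [0.4366 0.0408 0.077 ]
 [0.4079 0.1814 0.077 ]] [0.4725 0.1219 0.077 ]
[[0.5366 0.0611 0.077 ]
 [0.514  0.2086 0.077 ]
 [0.412  0.1922 0.077 ]] [0.4743 0.1267 0.077 ]
[[0.4573 0.2104 0.009 ]
 [0.4657 0.3123 0.009 ]
 [0.3007 0.315  0.009 ]
 [0.3002 0.21   0.009 ]]
[[0.4608 0.2091 0.009 ]
 [0.2754 0.2225 0.009 ]
 [0.3016 0.3254 0.009 ]
 [0.4694 0.3173 0.009 ]]
t 0.25 grasp [ 195.  -619.8  240.3] yaw -72.5 shift [-180.   -77.4   40.3] world turn -17.5 => rz 17.5 F [-0.5  0.4  0.6] w 1.0 gf 0.0 q7 -0.06
tilt z [-0.0003  0.0008 -1.    ]
```

Run:
```python
from h import *
np.set_printoptions(precision=3,suppress=True)
sc=robot.camera("scene")
print("back edge",onplane(sc,[(130,312),(240,231)],0),"ledge low edge if z=.1/.2",onplane(sc,[(130,228)],.1),onplane(sc,[(130,228)],.2))
print("leaflet base",onplane(sc,[(340,240),(355,262),(465,232)],0.01),"panel top if z .3",onplane(sc,[(330,88),(456,63)],.3))
delta(.195,-.62,.42);delta(.44,-.30,.42);delta(.474,.124,.42,-78)
```

```text
back edge [[0.739 0.32  0.   ]
 [0.74  0.065 0.   ]] ledge low edge if z=.1/.2 [[0.8   0.245 0.1  ]] [[0.692 0.3   0.2  ]]
leaflet base [[ 0.571 -0.027  0.01 ]
 [ 0.515  0.001  0.01 ]
 [ 0.404 -0.19   0.01 ]] panel top if z .3 [[ 0.607 -0.044  0.3  ]
 [ 0.497 -0.237  0.3  ]]
t 0.3 grasp [ 195.  -619.9  240.4] yaw -72.5 shift [  -0.    -0.  -179.6]  F [-0.   0.   0.2] w 1.002 gf 0.0 q7 -0.06
tilt z [-0.     0.001 -1.   ]
t 0.3 grasp [ 195.  -619.9  240.4] yaw -72.5 shift [ 329.7 -231.7 -179.5]  F [-0.   0.   0.2] w 1.002 gf 0.0 q7 -0.06
tilt z [-0.     0.001 -1.   ]
t 0.3 grasp [ 195.  -619.9  240.4] yaw -72.5 shift [ 489.4 -626.  -179.3] world turn -5.5 => rz 5.5 F [-0.   0.   0.2] w 1.002 gf 0.0 q7 -0.06
tilt z [-0.     0.001 -1.   ]
```

Emit:
{"name": "play_rows", "arguments": {
  "commands": [
    {"tz": -30},
    {"tz": -30},
    {"tz": -30},
    {"tz": -30},
    {"tz": -30},
    {"tz": -30}
  ]
}}

```text
validation failed for argument at $.co...
```

Emit:
{"name": "play_rows", "arguments": {
  "commands": [
    {"tx": 30, "ty": -21},
    {"tx": 30, "ty": -21},
    {"tx": 30, "ty": -21},
    {"tx": 30, "ty": -21},
    {"tx": 30, "ty": -21},
    {"tx": 30, "ty": -21},
    {"tx": 30, "ty": -21},
    {"tx": 30, "ty": -21},
    {"tx": 30, "ty": -21},
    {"tx": 30, "ty": -21},
    {"tx": 30, "ty": -21}
  ]
}}

```text
validation failed for argument at $.co...
```

Emit:
{"name": "play_rows", "arguments": {
  "commands": [
    {"tx": 13, "ty": -32},
    {"tx": 13, "ty": -32},
    {"tx": 13, "ty": -32},
    {"tx": 13, "ty": -32},
    {"tx": 13, "ty": -32},
    {"tx": 13, "ty": -32},
    {"tx": 13, "ty": -32},
    {"tx": 13, "ty": -32},
    {"tx": 13, "ty": -32},
    {"tx": 13, "ty": -32},
    {"tx": 13, "ty": -32},
    {"tx": 13, "ty": -32}
  ]
}}

```text
validation failed for argument at $.co...
```

Run:
```python
from h import *
np.set_printoptions(precision=3,suppress=True)
delta(.474,.124,.3,-78)
w=robot.camera("wrist");cv2.imwrite("pics/w1.png",w["pixels"])
si=robot.camera("side");a=onplane(si,[(0,450),(100,300)],.1);b=onplane(si,[(0,450),(100,300)],.2);print(a,b)
```

```text
t 0.3 grasp [ 195.  -619.9  240.4] yaw -72.5 shift [ 489.4 -625.9  -59.3] world turn -5.5 => rz 5.5 F [-0.   0.   0.2] w 1.002 gf 0.0 q7 -0.06
tilt z [-0.     0.001 -1.   ]
[[0.82  0.485 0.1  ]
 [0.818 0.236 0.1  ]] [[0.746 0.582 0.2  ]
 [0.745 0.403 0.2  ]]
```

View pics/w1.png

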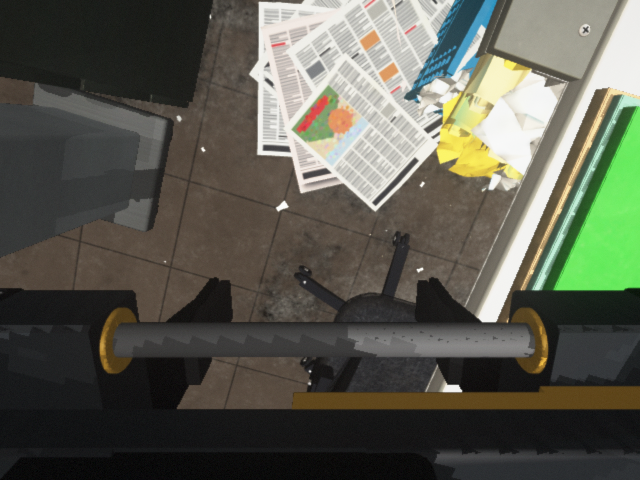

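The moves were refused, so this wrist view still shows the start pose over the floor, with nothing useful in it. I'll try one row with all the keys filled in.

Emit:
{"name": "play_rows", "arguments": {
  "commands": [
    {"tx": 0, "ty": 0, "tz": -30, "rx": 0, "ry": 0, "rz": 0, "gripper": 1}
  ]
}}

```text
time: 0.52
tcp_pos: [0.1949, -0.6195, 0.4322]
tcp_rot: [-3.1, -0.476, 0.002]
contact_force: [0.1, 0.4, 0.4]
gripper_width: 0.996
gripper_force: 0.0
```

Emit:
{"name": "play_rows", "arguments": {
  "commands": [
    {"tx": 0, "ty": 0, "tz": -50, "rx": 0, "ry": 0, "rz": 0, "gripper": 1},
    {"tx": 0, "ty": 0, "tz": -50, "rx": 0, "ry": 0, "rz": 0, "gripper": 1},
    {"tx": 0, "ty": 0, "tz": -50, "rx": 0, "ry": 0, "rz": 0, "gripper": 1}
  ]
}}

```text
time: 0.9
tcp_pos: [0.1949, -0.6198, 0.5866]
tcp_rot: [3.105, 0.477, 0.0]
contact_force: [-0.1, -1.3, 0.1]
gripper_width: 0.998
gripper_force: 0.0
```

Emit:
{"name": "play_rows", "arguments": {
  "commands": [
    {"tx": 33, "ty": -23, "tz": 0, "rx": 0, "ry": 0, "rz": 0, "gripper": 1},
    {"tx": 33, "ty": -23, "tz": 0, "rx": 0, "ry": 0, "rz": 0, "gripper": 1},
    {"tx": 33, "ty": -23, "tz": 0, "rx": 0, "ry": 0, "rz": 0, "gripper": 1},
    {"tx": 33, "ty": -23, "tz": 0, "rx": 0, "ry": 0, "rz": 0, "gripper": 1},
    {"tx": 33, "ty": -23, "tz": 0, "rx": 0, "ry": 0, "rz": 0, "gripper": 1},
    {"tx": 33, "ty": -23, "tz": 0, "rx": 0, "ry": 0, "rz": 0, "gripper": 1},
    {"tx": 33, "ty": -23, "tz": 0, "rx": 0, "ry": 0, "rz": 0, "gripper": 1},
    {"tx": 33, "ty": -23, "tz": 0, "rx": 0, "ry": 0, "rz": 0, "gripper": 1},
    {"tx": 33, "ty": -23, "tz": 0, "rx": 0, "ry": 0, "rz": 0, "gripper": 1},
    {"tx": 33, "ty": -23, "tz": 0, "rx": 0, "ry": 0, "rz": 0, "gripper": 1}
  ]
}}

```text
time: 2.15
tcp_pos: [0.4414, -0.3003, 0.585]
tcp_rot: [3.105, 0.477, 0.0]
contact_force: [0.6, -0.2, -0.3]
gripper_width: 0.999
gripper_force: 0.0
```

Emit:
{"name": "play_rows", "arguments": {
  "commands": [
    {"tx": 16, "ty": -35, "tz": 0, "rx": 0, "ry": 0, "rz": 0, "gripper": 1},
    {"tx": 16, "ty": -35, "tz": 0, "rx": 0, "ry": 0, "rz": 0, "gripper": 1},
    {"tx": 16, "ty": -35, "tz": 0, "rx": 0, "ry": 0, "rz": 0, "gripper": 1},
    {"tx": 16, "ty": -35, "tz": 0, "rx": 0, "ry": 0, "rz": 0, "gripper": 1},
    {"tx": 16, "ty": -35, "tz": 0, "rx": 0, "ry": 0, "rz": 0, "gripper": 1},
    {"tx": 16, "ty": -35, "tz": 0, "rx": 0, "ry": 0, "rz": 0, "gripper": 1},
    {"tx": 16, "ty": -35, "tz": 0, "rx": 0, "ry": 0, "rz": 0, "gripper": 1},
    {"tx": 16, "ty": -35, "tz": 0, "rx": 0, "ry": 0, "rz": 0, "gripper": 1},
    {"tx": 16, "ty": -35, "tz": 0, "rx": 0, "ry": 0, "rz": 0, "gripper": 1},
    {"tx": 0, "ty": 0, "tz": 0, "rx": 0, "ry": 0, "rz": 5.5, "gripper": 1}
  ]
}}

```text
time: 3.4
tcp_pos: [0.4832, 0.0462, 0.5851]
tcp_rot: [-3.123, -0.335, -0.001]
contact_force: [-0.0, 0.4, 0.6]
gripper_width: 1.0
gripper_force: 0.0
```

Run:
```python
from h import *
np.set_printoptions(precision=3,suppress=True)
delta(.474,.124,.2,-78)
w=robot.camera("wrist");cv2.imwrite("pics/w2.png",w["pixels"])
```

```text
t 3.4 grasp [483.3  46.3 421.1] yaw -77.8 shift [  7.1 -77.8 221.2] world turn -0.2 => rz 0.2 F [-0.   0.4  0.6] w 1.0 gf 0.0 q7 -1.47
tilt z [ 0.001  0.001 -1.   ]
```

View pics/w2.png

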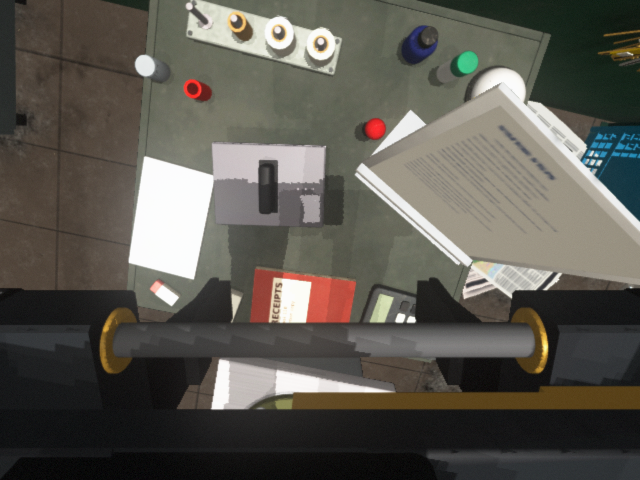

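The wrist view looks straight down. Lid corners are at (213,143), (326,146), (324,228) and (213,226), with the handle at (268,187). Pad corners are at (146,157), (213,175), (194,278) and (130,263). The rolls are at (279,34) and (320,43), the core at (238,22).

Run:
```python
from h import *
np.set_printoptions(precision=4,suppress=True)
w=robot.camera("wrist")
a=onplane(w,[(213,143),(326,146),(324,228),(213,226)],.077);print(a,a.mean(0))
print("handle top",onplane(w,[(268,187)],.111))
p=onplane(w,[(146,157),(213,175),(194,278),(130,263)],.009);print(p,p.mean(0))
print("rolltops",onplane(w,[(280,33),(321,43)],.060))
g=cv2.cvtColor(w["pixels"],cv2.COLOR_BGR2GRAY)
for nm,m,z in(("lid handle",(g<35)&(np.indices(g.shape)[0]>150)&(np.indices(g.shape)[0]<222)&(np.abs(np.indices(g.shape)[1]-268)<25),.094),("pad",(g>225)&(np.indices(g.shape)[1]<225)&(np.indices(g.shape)[0]>150)&(np.indices(g.shape)[0]<280)&(np.indices(g.shape)[1]>125),.009)):
    r=cv2.minAreaRect(np.argwhere(m)[:,::-1].astype(np.float32));b=onplane(w,cv2.boxPoints(r),z);d=b[1]-b[0];e=b[2]-b[1]
    print(nm,b.mean(0),np.linalg.norm(d),np.degrees(np.arctan2(d[1],d[0])),np.linalg.norm(e),np.degrees(np.arctan2(e[1],e[0])))
```

```text
[[0.5148 0.193  0.077 ]
 [0.5404 0.0525 0.077 ]
 [0.4351 0.033  0.077 ]
 [0.4073 0.1795 0.077 ]] [0.4744 0.1145 0.077 ]
handle top [[0.4799 0.1119 0.111 ]]
[[0.4694 0.3044 0.009 ]
 [0.4635 0.2059 0.009 ]
 [0.2953 0.2152 0.009 ]
 [0.3    0.3167 0.009 ]] [0.382  0.2606 0.009 ]
rolltops [[0.6585 0.1342 0.06  ]
 [0.6579 0.0833 0.06  ]]
lid handle [0.6208 0.4381 0.094 ] 0.0 0.0 0.0 0.0
pad [0.3802 0.2658 0.009 ] 0.17598052513998882 -6.498679328209801 0.103848085248866 -89.13843331269604
```

Emit:
{"name": "play_rows", "arguments": {
  "commands": [
    {"tx": 4, "ty": -36, "tz": 50, "rx": 0, "ry": 0, "rz": 0, "gripper": 1},
    {"tx": 4, "ty": -36, "tz": 50, "rx": 0, "ry": 0, "rz": 0, "gripper": 1},
    {"tx": 0, "ty": 0, "tz": 50, "rx": 0, "ry": 0, "rz": 0, "gripper": 1},
    {"tx": 0, "ty": 0, "tz": 50, "rx": 0, "ry": 0, "rz": 0, "gripper": 1},
    {"tx": 0, "ty": 0, "tz": 0, "rx": 0, "ry": 0, "rz": 0, "gripper": 1}
  ]
}}

```text
time: 4.12
tcp_pos: [0.4752, 0.1129, 0.3816]
tcp_rot: [3.124, 0.328, -0.012]
contact_force: [0.8, -0.2, 0.4]
gripper_width: 1.003
gripper_force: 0.0
```

Run:
```python
from h import *
delta(.474,.118,.098,-78)
w=robot.camera("wrist");cv2.imwrite("pics/w3.png",w["pixels"])
```

```text
t 4.12 grasp [474.  112.8 217.7] yaw -78.0 shift [  2.   -5.  119.6] world turn 0.0 => rz -0.0 F [ 0.8 -0.2  0.4] w 1.003 gf 0.0 q7 -1.66
tilt z [-7.4e-03 -8.0e-04 -1.0e+00]
```

View pics/w3.png

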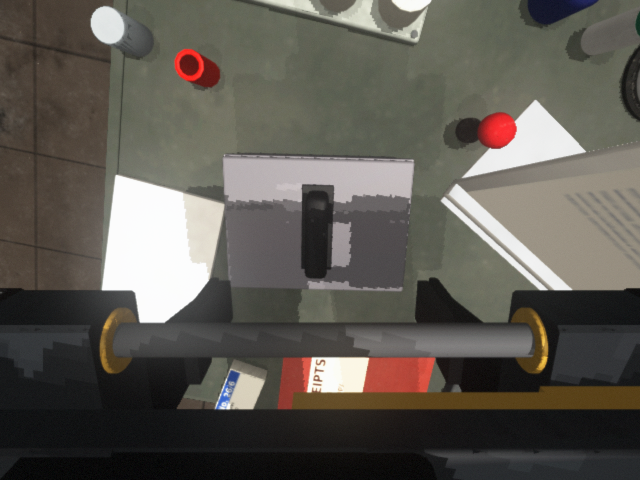

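The tub is seen from above: the handle top spans (317,195)–(317,275), lid corners are at (224,155), (413,159), (403,291) and (230,288). The finger midline is at column 323.

Run:
```python
from h import *
np.set_printoptions(precision=4,suppress=True)
w=robot.camera("wrist")
a=onplane(w,[(224,155),(413,159),(403,291),(230,288)],.077);print(a,a.mean(0))
h=onplane(w,[(317,190),(317,276)],.111);print(h,h.mean(0),np.degrees(np.arctan2(*(h[0]-h[1])[1::-1])))
s=robot.sense();Rm=R.from_rotvec(s["tcp_rot"]);g=s["tcp_pos"]+Rm.apply([0,0,.182])
print("proj of tip line",proj(w,[g+Rm.apply([0,.04,0]),g,g-Rm.apply([0,.04,0])]))
delta(.474,.116,.094,-78)
```

```text
[[0.5172 0.1984 0.077 ]
 [0.5437 0.0586 0.077 ]
 [0.4379 0.0374 0.077 ]
 [0.4107 0.179  0.077 ]] [0.4774 0.1183 0.077 ]
[[0.5111 0.1251 0.111 ]
 [0.4496 0.1125 0.111 ]] [0.4804 0.1188 0.111 ] 11.640053799244663
proj of tip line [[407.9295 295.6538]
 [322.4818 295.6789]
 [237.0814 295.7039]]
t 4.22 grasp [477.3 113.9 222.2] yaw -78.0 shift [ -3.   -2.8 128.2] world turn 0.0 => rz -0.0 F [ 0.6 -0.4  0.3] w 1.001 gf 0.0 q7 -1.66
tilt z [ 0.0013  0.0003 -1.    ]
```

Emit:
{"name": "play_rows", "arguments": {
  "commands": [
    {"tx": 0, "ty": -6, "tz": 30, "rx": 0, "ry": 0, "rz": 0, "gripper": 1},
    {"tx": 0, "ty": 0, "tz": 30, "rx": 0, "ry": 0, "rz": 0, "gripper": 1},
    {"tx": 0, "ty": 0, "tz": 30, "rx": 0, "ry": 0, "rz": 0, "gripper": 1},
    {"tx": 0, "ty": 0, "tz": 20, "rx": 0, "ry": 0, "rz": 0, "gripper": 1},
    {"tx": 0, "ty": 0, "tz": 12, "rx": 0, "ry": 0, "rz": 0, "gripper": 1},
    {"tx": 0, "ty": 0, "tz": 0, "rx": 0, "ry": 0, "rz": 0, "gripper": 1},
    {"tx": 0, "ty": 0, "tz": 0, "rx": 0, "ry": 0, "rz": 0, "gripper": 1}
  ]
}}

```text
time: 5.1
tcp_pos: [0.4761, 0.1202, 0.2641]
tcp_rot: [3.124, 0.327, 0.004]
contact_force: [0.5, 0.7, 0.4]
gripper_width: 0.999
gripper_force: 0.0
```

Emit:
{"name": "play_rows", "arguments": {
  "commands": [
    {"tx": 0, "ty": 0, "tz": 0, "rx": 0, "ry": 0, "rz": 0, "gripper": -0.2},
    {"tx": 0, "ty": 0, "tz": 0, "rx": 0, "ry": 0, "rz": 0, "gripper": -0.4},
    {"tx": 0, "ty": 0, "tz": 0, "rx": 0, "ry": 0, "rz": 0, "gripper": -0.55},
    {"tx": 0, "ty": 0, "tz": 0, "rx": 0, "ry": 0, "rz": 0, "gripper": -0.7},
    {"tx": 0, "ty": 0, "tz": 0, "rx": 0, "ry": 0, "rz": 0, "gripper": -1},
    {"tx": 0, "ty": 0, "tz": 0, "rx": 0, "ry": 0, "rz": 0, "gripper": -1},
    {"tx": 0, "ty": 0, "tz": 0, "rx": 0, "ry": 0, "rz": 0, "gripper": -1},
    {"tx": 0, "ty": 0, "tz": 0, "rx": 0, "ry": 0, "rz": 0, "gripper": -1},
    {"tx": 0, "ty": 0, "tz": 0, "rx": 0, "ry": 0, "rz": 0, "gripper": -1},
    {"tx": 0, "ty": 0, "tz": 0, "rx": 0, "ry": 0, "rz": 0, "gripper": -1}
  ],
  "squeeze": 30
}}

```text
time: 6.35
tcp_pos: [0.4753, 0.1199, 0.2627]
tcp_rot: [3.124, 0.327, -0.0]
contact_force: [-0.1, 0.1, -0.6]
gripper_width: 0.18
gripper_force: 29.9
```

Run:
```python
from h import *
delta(.476,.120,.25,-78)
c=robot.camera("scene");cv2.imwrite("pics/s2.png",c["pixels"])
```

```text
t 6.35 grasp [475.3 119.9  98.7] yaw -78.0 shift [ 7.000e-01  1.000e-01 -1.513e+02] world turn 0.0 => rz -0.0 F [-0.1  0.1 -0.6] w 0.18 gf 29.9 q7 -1.78
tilt z [-0.e+00 -2.e-04 -1.e+00]
```

Emit:
{"name": "play_rows", "arguments": {
  "commands": [
    {"tx": 0, "ty": 0, "tz": -5, "rx": 0, "ry": 0, "rz": 0, "gripper": -1},
    {"tx": 0, "ty": 0, "tz": -10, "rx": 0, "ry": 0, "rz": 0, "gripper": -1},
    {"tx": 0, "ty": 0, "tz": -15, "rx": 0, "ry": 0, "rz": 0, "gripper": -1},
    {"tx": 0, "ty": 0, "tz": -20, "rx": 0, "ry": 0, "rz": 0, "gripper": -1},
    {"tx": 0, "ty": 0, "tz": -20, "rx": 0, "ry": 0, "rz": 0, "gripper": -1},
    {"tx": -10, "ty": -27, "tz": -10, "rx": 0, "ry": 0, "rz": 0, "gripper": -1},
    {"tx": -10, "ty": -27, "tz": 0, "rx": 0, "ry": 0, "rz": 0, "gripper": -1},
    {"tx": -10, "ty": -27, "tz": 0, "rx": 0, "ry": 0, "rz": 0, "gripper": -1},
    {"tx": -10, "ty": -27, "tz": 0, "rx": 0, "ry": 0, "rz": 0, "gripper": -1},
    {"tx": -10, "ty": -27, "tz": 0, "rx": 0, "ry": 0, "rz": 0, "gripper": -1},
    {"tx": -10, "ty": -27, "tz": 0, "rx": 0, "ry": 0, "rz": 0, "gripper": -1}
  ]
}}

```text
time: 7.78
tcp_pos: [0.3812, 0.2679, 0.3432]
tcp_rot: [3.124, 0.33, 0.001]
contact_force: [0.7, 0.5, -2.1]
gripper_width: 0.181
gripper_force: 29.9
```

Emit:
{"name": "play_rows", "arguments": {
  "commands": [
    {"tx": 0, "ty": 0, "tz": 0, "rx": 0, "ry": 0, "rz": -8, "gripper": -1},
    {"tx": 0, "ty": 0, "tz": 0, "rx": 0, "ry": 0, "rz": -8, "gripper": -1},
    {"tx": 0, "ty": 0, "tz": 0, "rx": 0, "ry": 0, "rz": -8, "gripper": -1},
    {"tx": 0, "ty": 0, "tz": 0, "rx": 0, "ry": 0, "rz": -8, "gripper": -1},
    {"tx": 0, "ty": 0, "tz": 0, "rx": 0, "ry": 0, "rz": -8, "gripper": -1},
    {"tx": 0, "ty": 0, "tz": 0, "rx": 0, "ry": 0, "rz": -8, "gripper": -1},
    {"tx": 0, "ty": 0, "tz": 0, "rx": 0, "ry": 0, "rz": -8, "gripper": -1},
    {"tx": 0, "ty": 0, "tz": 0, "rx": 0, "ry": 0, "rz": -8, "gripper": -1},
    {"tx": 0, "ty": 0, "tz": 0, "rx": 0, "ry": 0, "rz": -8, "gripper": -1},
    {"tx": 0, "ty": 0, "tz": 0, "rx": 0, "ry": 0, "rz": -3, "gripper": -1},
    {"tx": 0, "ty": 0, "tz": 0, "rx": 0, "ry": 0, "rz": 0, "gripper": -1}
  ]
}}

```text
time: 9.15
tcp_pos: [0.382, 0.267, 0.3431]
tcp_rot: [2.278, 2.162, -0.0]
contact_force: [1.4, -0.4, -1.5]
gripper_width: 0.181
gripper_force: 29.9
```

Run:
```python
from h import *
delta(.382,.264,.047,-3)
c=robot.camera("scene");cv2.imwrite("pics/s3.png",c["pixels"][130:480,150:550])
d=robot.camera("side");cv2.imwrite("pics/s4.png",np.vstack([cv2.resize(x[200:470,140:580],None,fx=1.1,fy=1.1) for x in (c["pixels"],d["pixels"])]))
```

```text
t 9.15 grasp [382.1 267.  179.1] yaw -3.0 shift [-2.900e+00  1.000e-01  1.321e+02] world turn -0.0 => rz 0.0 F [ 1.4 -0.4 -1.5] w 0.181 gf 29.9 q7 -0.71
tilt z [ 3.e-04 -3.e-04 -1.e+00]
```

View pics/s4.png

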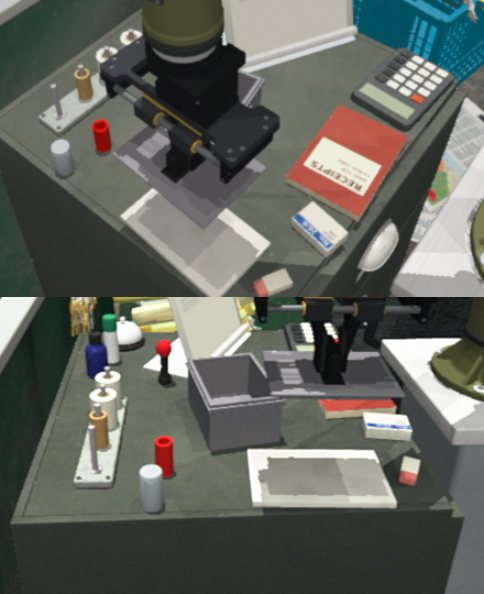

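The lid is held level over the pad and the tub is open and empty.

Emit:
{"name": "play_rows", "arguments": {
  "commands": [
    {"tx": -3, "ty": 0, "tz": 30, "rx": 0, "ry": 0, "rz": 0, "gripper": -1},
    {"tx": 0, "ty": 0, "tz": 30, "rx": 0, "ry": 0, "rz": 0, "gripper": -1},
    {"tx": 0, "ty": 0, "tz": 30, "rx": 0, "ry": 0, "rz": 0, "gripper": -1},
    {"tx": 0, "ty": 0, "tz": 20, "rx": 0, "ry": 0, "rz": 0, "gripper": -1},
    {"tx": 0, "ty": 0, "tz": 8, "rx": 0, "ry": 0, "rz": 0, "gripper": -1},
    {"tx": 0, "ty": 0, "tz": 4, "rx": 0, "ry": 0, "rz": 0, "gripper": -1},
    {"tx": 0, "ty": 0, "tz": 3, "rx": 0, "ry": 0, "rz": 0, "gripper": -1},
    {"tx": 0, "ty": 0, "tz": 2, "rx": 0, "ry": 0, "rz": 0, "gripper": -1},
    {"tx": 0, "ty": 0, "tz": 2, "rx": 0, "ry": 0, "rz": 0, "gripper": -1},
    {"tx": 0, "ty": 0, "tz": 1.5, "rx": 0, "ry": 0, "rz": 0, "gripper": -1},
    {"tx": 0, "ty": 0, "tz": 0, "rx": 0, "ry": 0, "rz": 0, "gripper": -1}
  ]
}}

```text
time: 10.62
tcp_pos: [0.3829, 0.263, 0.2122]
tcp_rot: [2.28, 2.162, -0.0]
contact_force: [0.1, 0.2, -1.2]
gripper_width: 0.179
gripper_force: 29.9
```

Emit:
{"name": "play_rows", "arguments": {
  "commands": [
    {"tx": 0, "ty": 0, "tz": 1, "rx": 0, "ry": 0, "rz": 0, "gripper": -1},
    {"tx": 0, "ty": 0, "tz": 1, "rx": 0, "ry": 0, "rz": 0, "gripper": -1},
    {"tx": 0, "ty": 0, "tz": 0, "rx": 0, "ry": 0, "rz": 0, "gripper": -1}
  ]
}}

```text
time: 11.0
tcp_pos: [0.3828, 0.2631, 0.2101]
tcp_rot: [-2.279, -2.162, 0.0]
contact_force: [-0.5, -0.4, -1.5]
gripper_width: 0.183
gripper_force: 29.9
```

Emit:
{"name": "play_rows", "arguments": {
  "commands": [
    {"tx": 0, "ty": 0, "tz": 1, "rx": 0, "ry": 0, "rz": 0, "gripper": -1},
    {"tx": 0, "ty": 0, "tz": 0, "rx": 0, "ry": 0, "rz": 0, "gripper": -1}
  ]
}}

```text
time: 11.25
tcp_pos: [0.3829, 0.2632, 0.2097]
tcp_rot: [2.279, 2.162, -0.001]
contact_force: [-2.2, -0.8, 5.4]
gripper_width: 0.185
gripper_force: 29.9
```

Emit:
{"name": "play_rows", "arguments": {
  "commands": [
    {"tx": 0, "ty": 0, "tz": 0, "rx": 0, "ry": 0, "rz": 0, "gripper": -0.5},
    {"tx": 0, "ty": 0, "tz": 0, "rx": 0, "ry": 0, "rz": 0, "gripper": 0},
    {"tx": 0, "ty": 0, "tz": 0, "rx": 0, "ry": 0, "rz": 0, "gripper": 0},
    {"tx": 0, "ty": 0, "tz": 0, "rx": 0, "ry": 0, "rz": 0, "gripper": 0},
    {"tx": 0, "ty": 0, "tz": -20, "rx": 0, "ry": 0, "rz": 0, "gripper": 0},
    {"tx": 0, "ty": 0, "tz": -40, "rx": 0, "ry": 0, "rz": 0, "gripper": 0},
    {"tx": 0, "ty": 0, "tz": -50, "rx": 0, "ry": 0, "rz": 0, "gripper": 0},
    {"tx": 0, "ty": 0, "tz": -50, "rx": 0, "ry": 0, "rz": 0, "gripper": 0}
  ]
}}

```text
time: 12.25
tcp_pos: [0.3826, 0.2631, 0.3706]
tcp_rot: [2.279, 2.162, -0.0]
contact_force: [0.7, -0.4, -0.0]
gripper_width: 0.505
gripper_force: 0.0
```

Run:
```python
from h import *
delta(.62,.115,.2,-1)
```

```text
t 12.25 grasp [382.6 263.  206.6] yaw -3.0 shift [-135.3  244.9    6.6] world turn 2.0 => rz -2.0 F [ 0.7 -0.4 -0. ] w 0.505 gf 0.0 q7 -0.66
tilt z [-1.e-04 -2.e-04 -1.e+00]
```

Emit:
{"name": "play_rows", "arguments": {
  "commands": [
    {"tx": -17, "ty": 35, "tz": 0, "rx": 0, "ry": 0, "rz": 0, "gripper": 0.2},
    {"tx": -17, "ty": 35, "tz": 0, "rx": 0, "ry": 0, "rz": 0, "gripper": 0.2},
    {"tx": -17, "ty": 35, "tz": 0, "rx": 0, "ry": 0, "rz": 0, "gripper": 0.2},
    {"tx": -17, "ty": 35, "tz": 0, "rx": 0, "ry": 0, "rz": 0, "gripper": 0.2},
    {"tx": -17, "ty": 35, "tz": 0, "rx": 0, "ry": 0, "rz": 0, "gripper": 0.2},
    {"tx": -17, "ty": 35, "tz": 0, "rx": 0, "ry": 0, "rz": 0, "gripper": 0.2},
    {"tx": -17, "ty": 35, "tz": 0, "rx": 0, "ry": 0, "rz": 0, "gripper": 0.2},
    {"tx": -14, "ty": 33, "tz": 0, "rx": 0, "ry": 0, "rz": -2, "gripper": 0.2},
    {"tx": 0, "ty": 0, "tz": 10, "rx": 0, "ry": 0, "rz": 0, "gripper": 0.2},
    {"tx": 0, "ty": 0, "tz": 0, "rx": 0, "ry": 0, "rz": 0, "gripper": 0.2}
  ]
}}

```text
time: 13.5
tcp_pos: [0.6526, 0.116, 0.3577]
tcp_rot: [-2.239, -2.2, 0.003]
contact_force: [-1.0, -0.2, 0.1]
gripper_width: 0.597
gripper_force: 0.0
```

Run:
```python
from h import *
delta(.657,.141,.042,0)
c=robot.camera("wrist");cv2.imwrite("pics/w5.png",c["pixels"])
```

```text
t 13.5 grasp [652.1 116.  193.7] yaw -1.0 shift [ 25.    5.  151.7] world turn 1.0 => rz -1.0 F [-1.  -0.2  0.1] w 0.597 gf 0.0 q7 -0.48
tilt z [-3.2e-03  3.0e-04 -1.0e+00]
```

View pics/w5.png

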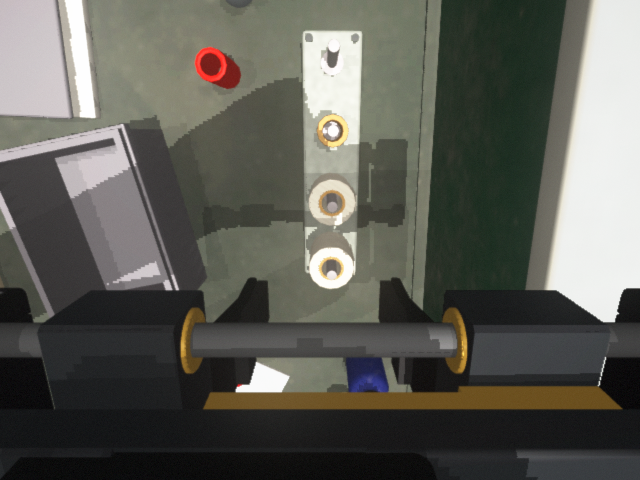

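The near view shows roll tops at (331,202) and (330,268). The core is at (333,130), to be left, and the empty post at (333,45).

Run:
```python
from h import *
np.set_printoptions(precision=4,suppress=True)
w=robot.camera("wrist")
print(onplane(w,[(331,202),(330,268),(333,130)],.06),onplane(w,[(332,208),(331,276),(333,45)],.075))
delta(.657,.141,.042,0)
```

```text
[[0.6573 0.1409 0.06  ]
 [0.6559 0.088  0.06  ]
 [0.6594 0.193  0.06  ]] [[0.6578 0.1393 0.075 ]
 [0.6564 0.0871 0.075 ]
 [0.6596 0.2451 0.075 ]]
t 13.6 grasp [652.3 116.7 195.2] yaw -0.9 shift [ 24.3   4.4 153.2] world turn 0.9 => rz -0.9 F [-0.5  0.1  0.8] w 0.602 gf 0.0 q7 -0.48
tilt z [-0.0008  0.0001 -1.    ]
```

Emit:
{"name": "play_rows", "arguments": {
  "commands": [
    {"tx": 12, "ty": 2.5, "tz": 0, "rx": 0, "ry": 0, "rz": 0, "gripper": 0.2},
    {"tx": 12, "ty": 2.5, "tz": 0, "rx": 0, "ry": 0, "rz": 0, "gripper": 0.2},
    {"tx": 0, "ty": 0, "tz": 40, "rx": 0, "ry": 0, "rz": 0, "gripper": 0.2},
    {"tx": 0, "ty": 0, "tz": 40, "rx": 0, "ry": 0, "rz": 0, "gripper": 0.2},
    {"tx": 0, "ty": 0, "tz": 30, "rx": 0, "ry": 0, "rz": 0, "gripper": 0.2},
    {"tx": 0, "ty": 0, "tz": 20, "rx": 0, "ry": 0, "rz": 0, "gripper": 0.2},
    {"tx": 0, "ty": 0, "tz": 15, "rx": 0, "ry": 0, "rz": 0, "gripper": 0.2},
    {"tx": 0, "ty": 0, "tz": 8, "rx": 0, "ry": 0, "rz": 0, "gripper": 0.2},
    {"tx": 0, "ty": 0, "tz": 0, "rx": 0, "ry": 0, "rz": 0, "gripper": 0.2},
    {"tx": 0, "ty": 0, "tz": 0, "rx": 0, "ry": 0, "rz": 0, "gripper": 0.2}
  ]
}}

```text
time: 14.85
tcp_pos: [0.6593, 0.1396, 0.2072]
tcp_rot: [2.241, 2.201, 0.002]
contact_force: [0.5, -0.2, -0.4]
gripper_width: 0.597
gripper_force: 0.0
```

Emit:
{"name": "play_rows", "arguments": {
  "commands": [
    {"tx": 0, "ty": 0, "tz": 0, "rx": 0, "ry": 0, "rz": 0, "gripper": 0},
    {"tx": 0, "ty": 0, "tz": 0, "rx": 0, "ry": 0, "rz": 0, "gripper": -0.1},
    {"tx": 0, "ty": 0, "tz": 0, "rx": 0, "ry": 0, "rz": 0, "gripper": -0.2},
    {"tx": 0, "ty": 0, "tz": 0, "rx": 0, "ry": 0, "rz": 0, "gripper": -1},
    {"tx": 0, "ty": 0, "tz": 0, "rx": 0, "ry": 0, "rz": 0, "gripper": -1},
    {"tx": 0, "ty": 0, "tz": 0, "rx": 0, "ry": 0, "rz": 0, "gripper": -1}
  ],
  "squeeze": 15
}}

```text
time: 15.6
tcp_pos: [0.6588, 0.1395, 0.2063]
tcp_rot: [2.241, 2.201, -0.0]
contact_force: [-1.2, 0.3, 2.2]
gripper_width: 0.398
gripper_force: 15.0
```

Run:
```python
from h import *
delta(.657,.141,.042,0)
```

```text
t 15.6 grasp [658.8 139.4  42.3] yaw -1.0 shift [ 1.5 -1.8  0.3] world turn 1.0 => rz -1.0 F [-1.2  0.3  2.2] w 0.398 gf 15.0 q7 -0.58
tilt z [-1.e-04 -2.e-04 -1.e+00]
```

Emit:
{"name": "play_rows", "arguments": {
  "commands": [
    {"tx": 0, "ty": 0, "tz": -8, "rx": 0, "ry": 0, "rz": 0, "gripper": -1},
    {"tx": 0, "ty": 0, "tz": -15, "rx": 0, "ry": 0, "rz": 0, "gripper": -1},
    {"tx": 0, "ty": 0, "tz": -20, "rx": 0, "ry": 0, "rz": 0, "gripper": -1},
    {"tx": 0, "ty": 0, "tz": -25, "rx": 0, "ry": 0, "rz": 0, "gripper": -1},
    {"tx": 0, "ty": 0, "tz": -25, "rx": 0, "ry": 0, "rz": 0, "gripper": -1},
    {"tx": 0, "ty": 0, "tz": -25, "rx": 0, "ry": 0, "rz": 0, "gripper": -1},
    {"tx": 0, "ty": 0, "tz": -20, "rx": 0, "ry": 0, "rz": 0, "gripper": -1},
    {"tx": 0, "ty": 0, "tz": 0, "rx": 0, "ry": 0, "rz": 0, "gripper": -1}
  ]
}}

```text
time: 16.6
tcp_pos: [0.6593, 0.14, 0.3469]
tcp_rot: [2.24, 2.2, 0.005]
contact_force: [1.3, 0.4, -1.3]
gripper_width: 0.397
gripper_force: 15.0
```

Emit:
{"name": "play_rows", "arguments": {
  "commands": [
    {"tx": 2, "ty": -31, "tz": 0, "rx": 0, "ry": 0, "rz": 0, "gripper": -1},
    {"tx": 2, "ty": -31, "tz": 0, "rx": 0, "ry": 0, "rz": 0, "gripper": -1},
    {"tx": 2, "ty": -31, "tz": 0, "rx": 0, "ry": 0, "rz": 0, "gripper": -1},
    {"tx": 0, "ty": -31, "tz": 0, "rx": 0, "ry": 0, "rz": 0, "gripper": -1},
    {"tx": 0, "ty": -31, "tz": 0, "rx": 0, "ry": 0, "rz": 0, "gripper": -1},
    {"tx": 0, "ty": -31, "tz": 0, "rx": 0, "ry": 0, "rz": 0, "gripper": -1},
    {"tx": 0, "ty": 0, "tz": 0, "rx": 0, "ry": 0, "rz": -6.5, "gripper": -1},
    {"tx": 0, "ty": 0, "tz": 0, "rx": 0, "ry": 0, "rz": -6.5, "gripper": -1},
    {"tx": 0, "ty": 0, "tz": 0, "rx": 0, "ry": 0, "rz": 0, "gripper": -1}
  ]
}}

```text
time: 17.73
tcp_pos: [0.4726, 0.1486, 0.3436]
tcp_rot: [-1.979, -2.439, 0.002]
contact_force: [-0.5, -1.0, -0.8]
gripper_width: 0.397
gripper_force: 15.0
```

Run:
```python
from h import *
delta(.470,.148,.039,12)
c=robot.camera("wrist");cv2.imwrite("pics/w6.png",c["pixels"])
d=robot.camera("scene");cv2.imwrite("pics/s6.png",d["pixels"])
```

```text
t 17.73 grasp [472.4 148.5 179.6] yaw 11.9 shift [  0.   -2.3 140.6] world turn 0.1 => rz -0.1 F [-0.5 -1.  -0.8] w 0.397 gf 15.0 q7 -0.22
tilt z [-1.1e-03 -4.0e-04 -1.0e+00]
```

View pics/w6.png

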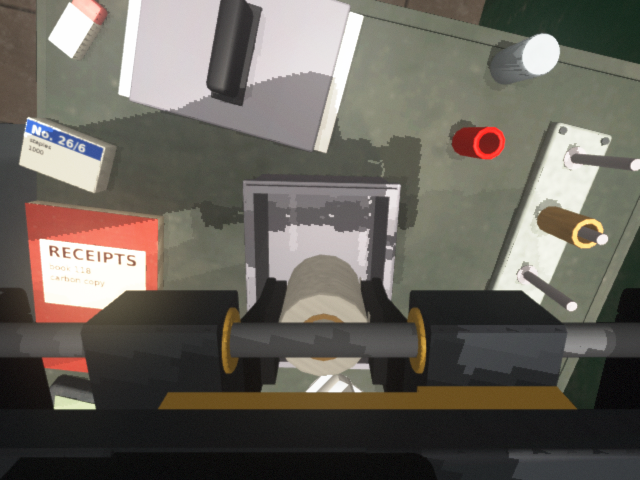

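The roll is in the grip above the tub. The tub's far rim corners are at (245,182) and (401,184), with the roll axis at column 325. The lid lies on the pad.

Run:
```python
from h import *
np.set_printoptions(precision=4,suppress=True)
w=robot.camera("wrist")
a=onplane(w,[(245,182),(401,184)],.072);print(a);d=a[1]-a[0];print(np.linalg.norm(d),np.degrees(np.arctan2(d[1],d[0])))
d/=np.linalg.norm(d);ny=np.array([d[1],-d[0],0]);m=a.mean(0)
print("tub centre",m+.07*ny,"slots",m+.04*ny,m+.1*ny)
delta(*(m+.04*ny)[:2],.039,12)
```

```text
[[0.4114 0.1799 0.072 ]
 [0.5144 0.2    0.072 ]]
0.10489942252326959 11.063303133741314
tub centre [0.4763 0.1212 0.072 ] slots [0.4706 0.1507 0.072 ] [0.4821 0.0918 0.072 ]
t 17.88 grasp [472.8 148.7 179.8] yaw 11.9 shift [  2.3  -1.6 140.8] world turn 0.1 => rz -0.1 F [-0.5 -0.9 -0.9] w 0.399 gf 15.0 q7 -0.22
tilt z [-0.0008  0.     -1.    ]
```

Emit:
{"name": "play_rows", "arguments": {
  "commands": [
    {"tx": 2, "ty": -2, "tz": 20, "rx": 0, "ry": 0, "rz": 0, "gripper": -1},
    {"tx": 0, "ty": 0, "tz": 30, "rx": 0, "ry": 0, "rz": 0, "gripper": -1},
    {"tx": 0, "ty": 0, "tz": 30, "rx": 0, "ry": 0, "rz": 0, "gripper": -1},
    {"tx": 0, "ty": 0, "tz": 25, "rx": 0, "ry": 0, "rz": 0, "gripper": -1},
    {"tx": 0, "ty": 0, "tz": 18, "rx": 0, "ry": 0, "rz": 0, "gripper": -1},
    {"tx": 0, "ty": 0, "tz": 9, "rx": 0, "ry": 0, "rz": 0, "gripper": -1},
    {"tx": 0, "ty": 0, "tz": 5, "rx": 0, "ry": 0, "rz": 0, "gripper": -1},
    {"tx": 0, "ty": 0, "tz": 2.5, "rx": 0, "ry": 0, "rz": 0, "gripper": -1},
    {"tx": 0, "ty": 0, "tz": 2, "rx": 0, "ry": 0, "rz": 0, "gripper": -1},
    {"tx": 0, "ty": 0, "tz": 1, "rx": 0, "ry": 0, "rz": 0, "gripper": -1},
    {"tx": 0, "ty": 0, "tz": 0.8, "rx": 0, "ry": 0, "rz": 0, "gripper": -1},
    {"tx": 0, "ty": 0, "tz": 0, "rx": 0, "ry": 0, "rz": 0, "gripper": -1}
  ]
}}

```text
time: 19.38
tcp_pos: [0.4707, 0.1503, 0.201]
tcp_rot: [1.978, 2.441, -0.0]
contact_force: [0.4, -0.5, -0.8]
gripper_width: 0.397
gripper_force: 15.0
```

Emit:
{"name": "play_rows", "arguments": {
  "commands": [
    {"tx": 0, "ty": 0, "tz": 0.5, "rx": 0, "ry": 0, "rz": 0, "gripper": -1},
    {"tx": 0, "ty": 0, "tz": 0, "rx": 0, "ry": 0, "rz": 0, "gripper": -1}
  ]
}}

```text
time: 19.62
tcp_pos: [0.4706, 0.1503, 0.2004]
tcp_rot: [1.978, 2.441, -0.0]
contact_force: [0.8, 0.4, -1.2]
gripper_width: 0.394
gripper_force: 15.0
```

Emit:
{"name": "play_rows", "arguments": {
  "commands": [
    {"tx": 0, "ty": 0, "tz": 0.5, "rx": 0, "ry": 0, "rz": 0, "gripper": -1},
    {"tx": 0, "ty": 0, "tz": 0, "rx": 0, "ry": 0, "rz": 0, "gripper": -1}
  ]
}}

```text
time: 19.88
tcp_pos: [0.4706, 0.1504, 0.1999]
tcp_rot: [1.978, 2.441, -0.0]
contact_force: [-0.0, -0.8, -1.2]
gripper_width: 0.396
gripper_force: 15.0
```

Grasp height is now 35.9 mm and contact should come at about 35.3 mm, so I'll go on in half-millimetre steps.

Emit:
{"name": "play_rows", "arguments": {
  "commands": [
    {"tx": 0, "ty": 0, "tz": 0.5, "rx": 0, "ry": 0, "rz": 0, "gripper": -1},
    {"tx": 0, "ty": 0, "tz": 0, "rx": 0, "ry": 0, "rz": 0, "gripper": -1}
  ]
}}

```text
time: 20.12
tcp_pos: [0.4706, 0.1503, 0.1994]
tcp_rot: [-1.978, -2.441, 0.0]
contact_force: [0.2, 0.1, 0.0]
gripper_width: 0.395
gripper_force: 15.0
```

Emit:
{"name": "play_rows", "arguments": {
  "commands": [
    {"tx": 0, "ty": 0, "tz": 0.5, "rx": 0, "ry": 0, "rz": 0, "gripper": -1},
    {"tx": 0, "ty": 0, "tz": 0, "rx": 0, "ry": 0, "rz": 0, "gripper": -1}
  ]
}}

```text
time: 20.38
tcp_pos: [0.4707, 0.1504, 0.1992]
tcp_rot: [1.978, 2.441, -0.0]
contact_force: [-2.3, -0.8, 3.7]
gripper_width: 0.397
gripper_force: 15.0
```

Emit:
{"name": "play_rows", "arguments": {
  "commands": [
    {"tx": 0, "ty": 0, "tz": 0, "rx": 0, "ry": 0, "rz": 0, "gripper": -0.15},
    {"tx": 0, "ty": 0, "tz": 0, "rx": 0, "ry": 0, "rz": 0, "gripper": -0.05},
    {"tx": 0, "ty": 0, "tz": 0, "rx": 0, "ry": 0, "rz": 0, "gripper": 0.05},
    {"tx": 0, "ty": 0, "tz": 0, "rx": 0, "ry": 0, "rz": 0, "gripper": 0.05},
    {"tx": 0, "ty": 0, "tz": -5, "rx": 0, "ry": 0, "rz": 0, "gripper": 0.05},
    {"tx": 0, "ty": 0, "tz": -15, "rx": 0, "ry": 0, "rz": 0, "gripper": 0.05},
    {"tx": 0, "ty": 0, "tz": -30, "rx": 0, "ry": 0, "rz": 0, "gripper": 0.05},
    {"tx": 0, "ty": 0, "tz": -50, "rx": 0, "ry": 0, "rz": 0, "gripper": 0.05},
    {"tx": 0, "ty": 0, "tz": -50, "rx": 0, "ry": 0, "rz": 0, "gripper": 0.2},
    {"tx": 0, "ty": 0, "tz": 0, "rx": 0, "ry": 0, "rz": 6.5, "gripper": 0.2},
    {"tx": 0, "ty": 0, "tz": 0, "rx": 0, "ry": 0, "rz": 6.5, "gripper": 0.2},
    {"tx": 0, "ty": 0, "tz": 0, "rx": 0, "ry": 0, "rz": 0, "gripper": 0.2}
  ]
}}

```text
time: 21.88
tcp_pos: [0.4706, 0.1506, 0.3499]
tcp_rot: [2.239, 2.202, 0.001]
contact_force: [-0.5, 0.6, 0.5]
gripper_width: 0.599
gripper_force: 0.0
```

Run:
```python
from h import *
delta(.657,.0885,.042,0)
```

```text
t 21.88 grasp [470.8 150.6 185.9] yaw -0.9 shift [-58.9 187.  144.2] world turn 0.9 => rz -0.9 F [-0.5  0.6  0.5] w 0.599 gf 0.0 q7 -0.44
tilt z [ 1.4e-03 -4.0e-04 -1.0e+00]
```

Emit:
{"name": "play_rows", "arguments": {
  "commands": [
    {"tx": -10, "ty": 31, "tz": 0, "rx": 0, "ry": 0, "rz": 0, "gripper": 0.2},
    {"tx": -10, "ty": 31, "tz": 0, "rx": 0, "ry": 0, "rz": 0, "gripper": 0.2},
    {"tx": -10, "ty": 31, "tz": 0, "rx": 0, "ry": 0, "rz": 0, "gripper": 0.2},
    {"tx": -10, "ty": 31, "tz": 0, "rx": 0, "ry": 0, "rz": 0, "gripper": 0.2},
    {"tx": -10, "ty": 31, "tz": 0, "rx": 0, "ry": 0, "rz": 0, "gripper": 0.2},
    {"tx": -9, "ty": 32, "tz": 0, "rx": 0, "ry": 0, "rz": 0, "gripper": 0.2},
    {"tx": 0, "ty": 0, "tz": 30, "rx": 0, "ry": 0, "rz": 0, "gripper": 0.2},
    {"tx": 0, "ty": 0, "tz": 10, "rx": 0, "ry": 0, "rz": 0, "gripper": 0.2},
    {"tx": 0, "ty": 0, "tz": 0, "rx": 0, "ry": 0, "rz": 0, "gripper": 0.2}
  ]
}}

```text
time: 23.0
tcp_pos: [0.656, 0.0882, 0.3085]
tcp_rot: [-2.239, -2.202, 0.002]
contact_force: [0.5, -0.2, -0.1]
gripper_width: 0.601
gripper_force: 0.0
```

Run:
```python
from h import *
np.set_printoptions(precision=1,suppress=True)
delta(.657,.0885,.042,0)
w=robot.camera("wrist");sc=robot.camera("scene")
a=sc["pixels"][120:400,150:490];b=w["pixels"][100:400,160:500]
cv2.imwrite("pics/c7.png",np.hstack([cv2.resize(a,(400,329)),cv2.resize(b,(373,329))]))
```

```text
t 23.0 grasp [655.7  88.2 144.5] yaw -0.9 shift [  0.3   1.4 102.5] world turn 0.9 => rz -0.9 F [ 0.5 -0.2 -0.1] w 0.601 gf 0.0 q7 -0.46
tilt z [-0.  0. -1.]
```

View pics/c7.png

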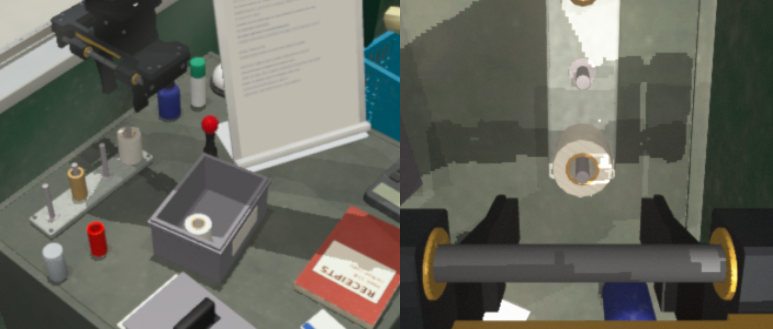

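Roll 1 stands upright in the tub at (198,222) in this composite. Roll 2 is centred between the fingers at (582,166).

Emit:
{"name": "play_rows", "arguments": {
  "commands": [
    {"tx": 0, "ty": 0.5, "tz": 30, "rx": 0, "ry": 0, "rz": 0, "gripper": 0.2},
    {"tx": 0, "ty": 0, "tz": 30, "rx": 0, "ry": 0, "rz": 0, "gripper": 0.2},
    {"tx": 0, "ty": 0, "tz": 20, "rx": 0, "ry": 0, "rz": 0, "gripper": 0.2},
    {"tx": 0, "ty": 0, "tz": 15, "rx": 0, "ry": 0, "rz": 0, "gripper": 0.2},
    {"tx": 0, "ty": 0, "tz": 7, "rx": 0, "ry": 0, "rz": 0, "gripper": 0.2},
    {"tx": 0, "ty": 0, "tz": 0, "rx": 0, "ry": 0, "rz": 0, "gripper": 0},
    {"tx": 0, "ty": 0, "tz": 0, "rx": 0, "ry": 0, "rz": 0, "gripper": -0.1},
    {"tx": 0, "ty": 0, "tz": 0, "rx": 0, "ry": 0, "rz": 0, "gripper": -0.2},
    {"tx": 0, "ty": 0, "tz": 0, "rx": 0, "ry": 0, "rz": 0, "gripper": -1},
    {"tx": 0, "ty": 0, "tz": 0, "rx": 0, "ry": 0, "rz": 0, "gripper": -1},
    {"tx": 0, "ty": 0, "tz": 0, "rx": 0, "ry": 0, "rz": 0, "gripper": -1}
  ]
}}

```text
time: 24.48
tcp_pos: [0.6573, 0.088, 0.2075]
tcp_rot: [2.241, 2.201, 0.001]
contact_force: [-0.5, 0.2, 4.0]
gripper_width: 0.398
gripper_force: 15.0
```

Emit:
{"name": "play_rows", "arguments": {
  "commands": [
    {"tx": 0, "ty": 0, "tz": -8, "rx": 0, "ry": 0, "rz": 0, "gripper": -1},
    {"tx": 0, "ty": 0, "tz": -15, "rx": 0, "ry": 0, "rz": 0, "gripper": -1},
    {"tx": 0, "ty": 0, "tz": -20, "rx": 0, "ry": 0, "rz": 0, "gripper": -1},
    {"tx": 0, "ty": 0, "tz": -25, "rx": 0, "ry": 0, "rz": 0, "gripper": -1},
    {"tx": 0, "ty": 0, "tz": -25, "rx": 0, "ry": 0, "rz": 0, "gripper": -1},
    {"tx": 0, "ty": 0, "tz": -25, "rx": 0, "ry": 0, "rz": 0, "gripper": -1},
    {"tx": 0, "ty": 0, "tz": -20, "rx": 0, "ry": 0, "rz": 0, "gripper": -1},
    {"tx": 0, "ty": 0, "tz": 0, "rx": 0, "ry": 0, "rz": 0, "gripper": -1}
  ]
}}

```text
time: 25.48
tcp_pos: [0.6574, 0.0884, 0.3474]
tcp_rot: [2.24, 2.2, 0.005]
contact_force: [-0.8, 0.0, -0.6]
gripper_width: 0.397
gripper_force: 15.0
```

Emit:
{"name": "play_rows", "arguments": {
  "commands": [
    {"tx": 0, "ty": -29, "tz": 0, "rx": 0, "ry": 0, "rz": 0, "gripper": -1},
    {"tx": 0, "ty": -29, "tz": 0, "rx": 0, "ry": 0, "rz": 0, "gripper": -1},
    {"tx": 0, "ty": -29, "tz": 0, "rx": 0, "ry": 0, "rz": 0, "gripper": -1},
    {"tx": 0, "ty": -29, "tz": 0, "rx": 0, "ry": 0, "rz": 0, "gripper": -1},
    {"tx": 0, "ty": -29, "tz": 0, "rx": 0, "ry": 0, "rz": 0, "gripper": -1},
    {"tx": 0, "ty": -29, "tz": 0, "rx": 0, "ry": 0, "rz": 0, "gripper": -1},
    {"tx": 0, "ty": 0, "tz": 0, "rx": 0, "ry": 0, "rz": -6.5, "gripper": -1},
    {"tx": 0, "ty": 0, "tz": 0, "rx": 0, "ry": 0, "rz": -6, "gripper": -1},
    {"tx": 0, "ty": 0, "tz": 0, "rx": 0, "ry": 0, "rz": 0, "gripper": -1}
  ]
}}

```text
time: 26.6
tcp_pos: [0.4826, 0.0909, 0.3442]
tcp_rot: [-1.99, -2.43, 0.002]
contact_force: [-0.6, -0.5, -1.1]
gripper_width: 0.396
gripper_force: 15.0
```

Run:
```python
from h import *
delta(.482,.092,.0353,11.5)
c=robot.camera("wrist");cv2.imwrite("pics/w8.png",c["pixels"][100:400,120:520])
```

```text
t 26.6 grasp [482.4  90.9 180.2] yaw 11.4 shift [  1.2  -0.  144.9] world turn 0.1 => rz -0.1 F [-0.6 -0.5 -1.1] w 0.396 gf 15.0 q7 -0.1
tilt z [-1.2e-03 -3.0e-04 -1.0e+00]
```

View pics/w8.png

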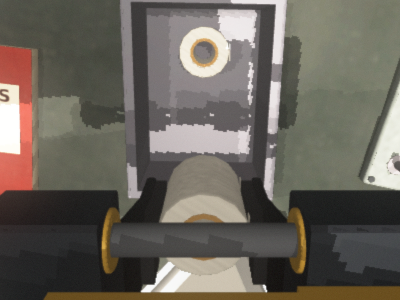

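Roll 1 stands upright in the tub at crop (204,52). Roll 2 is held over the free half of the tub.

Run:
```python
from h import *
np.set_printoptions(precision=4,suppress=True)
w=robot.camera("wrist")
print("roll1",onplane(w,[(324,152)],.053))
a=onplane(w,[(243,105),(248,295),(406,105),(393,295)],.072);print(a)
delta(.482,.092,.0353,11.5)
```

```text
roll1 [[0.47   0.1514 0.053 ]]
[[0.4134 0.1709 0.072 ]
 [0.4352 0.0409 0.072 ]
 [0.5153 0.1912 0.072 ]
 [0.5396 0.0618 0.072 ]]
t 26.7 grasp [482.7  91.  180.5] yaw 11.4 shift [  1.1  -0.4 145.2] world turn 0.1 => rz -0.1 F [ 0.6 -0.5 -0.8] w 0.397 gf 15.0 q7 -0.1
tilt z [-0.0009  0.     -1.    ]
```

Emit:
{"name": "play_rows", "arguments": {
  "commands": [
    {"tx": 1, "ty": 0, "tz": 20, "rx": 0, "ry": 0, "rz": 0, "gripper": -1},
    {"tx": 0, "ty": 0, "tz": 30, "rx": 0, "ry": 0, "rz": 0, "gripper": -1},
    {"tx": 0, "ty": 0, "tz": 30, "rx": 0, "ry": 0, "rz": 0, "gripper": -1},
    {"tx": 0, "ty": 0, "tz": 25, "rx": 0, "ry": 0, "rz": 0, "gripper": -1},
    {"tx": 0, "ty": 0, "tz": 18, "rx": 0, "ry": 0, "rz": 0, "gripper": -1},
    {"tx": 0, "ty": 0, "tz": 9, "rx": 0, "ry": 0, "rz": 0, "gripper": -1},
    {"tx": 0, "ty": 0, "tz": 5, "rx": 0, "ry": 0, "rz": 0, "gripper": -1},
    {"tx": 0, "ty": 0, "tz": 2.5, "rx": 0, "ry": 0, "rz": 0, "gripper": -1},
    {"tx": 0, "ty": 0, "tz": 2, "rx": 0, "ry": 0, "rz": 0, "gripper": -1},
    {"tx": 0, "ty": 0, "tz": 0.5, "rx": 0, "ry": 0, "rz": 0, "gripper": -1},
    {"tx": 0, "ty": 0, "tz": 0, "rx": 0, "ry": 0, "rz": 0, "gripper": -1}
  ]
}}

```text
time: 28.08
tcp_pos: [0.4829, 0.0921, 0.2031]
tcp_rot: [1.988, 2.432, 0.0]
contact_force: [0.2, -0.6, -0.6]
gripper_width: 0.398
gripper_force: 15.0
```

Emit:
{"name": "play_rows", "arguments": {
  "commands": [
    {"tx": 0, "ty": 0, "tz": 0.5, "rx": 0, "ry": 0, "rz": 0, "gripper": -1},
    {"tx": 0, "ty": 0, "tz": 0.5, "rx": 0, "ry": 0, "rz": 0, "gripper": -1},
    {"tx": 0, "ty": 0, "tz": 0, "rx": 0, "ry": 0, "rz": 0, "gripper": -1}
  ]
}}

```text
time: 28.45
tcp_pos: [0.4828, 0.0921, 0.2019]
tcp_rot: [1.988, 2.432, -0.0]
contact_force: [0.2, -0.5, -1.2]
gripper_width: 0.398
gripper_force: 15.0
```

Emit:
{"name": "play_rows", "arguments": {
  "commands": [
    {"tx": 0, "ty": 0, "tz": 0.5, "rx": 0, "ry": 0, "rz": 0, "gripper": -1},
    {"tx": 0, "ty": 0, "tz": 0, "rx": 0, "ry": 0, "rz": 0, "gripper": -1}
  ]
}}

```text
time: 28.7
tcp_pos: [0.4828, 0.0921, 0.2014]
tcp_rot: [-1.988, -2.432, 0.0]
contact_force: [-0.4, 0.3, -0.3]
gripper_width: 0.398
gripper_force: 15.0
```

Emit:
{"name": "play_rows", "arguments": {
  "commands": [
    {"tx": 0, "ty": 0, "tz": 0.5, "rx": 0, "ry": 0, "rz": 0, "gripper": -1},
    {"tx": 0, "ty": 0, "tz": 0, "rx": 0, "ry": 0, "rz": 0, "gripper": -1}
  ]
}}

```text
time: 28.95
tcp_pos: [0.4828, 0.0921, 0.2009]
tcp_rot: [-1.988, -2.432, 0.0]
contact_force: [0.0, -0.9, -0.7]
gripper_width: 0.393
gripper_force: 15.0
```

Emit:
{"name": "play_rows", "arguments": {
  "commands": [
    {"tx": 0, "ty": 0, "tz": 0.5, "rx": 0, "ry": 0, "rz": 0, "gripper": -1},
    {"tx": 0, "ty": 0, "tz": 0, "rx": 0, "ry": 0, "rz": 0, "gripper": -1}
  ]
}}

```text
time: 29.2
tcp_pos: [0.4829, 0.0921, 0.2005]
tcp_rot: [1.988, 2.432, -0.0]
contact_force: [0.8, -0.5, 0.9]
gripper_width: 0.397
gripper_force: 15.0
```

Emit:
{"name": "play_rows", "arguments": {
  "commands": [
    {"tx": 0, "ty": 0, "tz": 0.3, "rx": 0, "ry": 0, "rz": 0, "gripper": -1},
    {"tx": 0, "ty": 0, "tz": 0, "rx": 0, "ry": 0, "rz": 0, "gripper": -0.15},
    {"tx": 0, "ty": 0, "tz": 0, "rx": 0, "ry": 0, "rz": 0, "gripper": -0.05},
    {"tx": 0, "ty": 0, "tz": 0, "rx": 0, "ry": 0, "rz": 0, "gripper": 0.05},
    {"tx": 0, "ty": 0, "tz": 0, "rx": 0, "ry": 0, "rz": 0, "gripper": 0.05},
    {"tx": 0, "ty": 0, "tz": -5, "rx": 0, "ry": 0, "rz": 0, "gripper": 0.05},
    {"tx": 0, "ty": 0, "tz": -15, "rx": 0, "ry": 0, "rz": 0, "gripper": 0.05},
    {"tx": 0, "ty": 0, "tz": -30, "rx": 0, "ry": 0, "rz": 0, "gripper": 0.05},
    {"tx": 0, "ty": 0, "tz": -50, "rx": 0, "ry": 0, "rz": 0, "gripper": 0.05},
    {"tx": 0, "ty": 0, "tz": -50, "rx": 0, "ry": 0, "rz": 0, "gripper": 0.2},
    {"tx": 0, "ty": 0, "tz": -30, "rx": 0, "ry": 0, "rz": 0, "gripper": 0.5},
    {"tx": 0, "ty": 0, "tz": 0, "rx": 0, "ry": 0, "rz": 0, "gripper": 0.5}
  ]
}}

```text
time: 30.7
tcp_pos: [0.4836, 0.0929, 0.3834]
tcp_rot: [1.985, 2.428, 0.005]
contact_force: [-0.1, -0.5, -0.4]
gripper_width: 0.715
gripper_force: 0.0
```

Run:
```python
from h import *
delta(.383,.263,.2,-3)
c=robot.camera("wrist");cv2.imwrite("pics/w9.png",c["pixels"][:400])
```

```text
t 30.7 grasp [484.6  92.7 219.4] yaw 11.5 shift [187.1 -65.8  18.6] world turn -14.5 => rz 14.5 F [-0.1 -0.5 -0.4] w 0.715 gf 0.0 q7 -0.07
tilt z [ 0.0061 -0.0012 -1.    ]
```

View pics/w9.png

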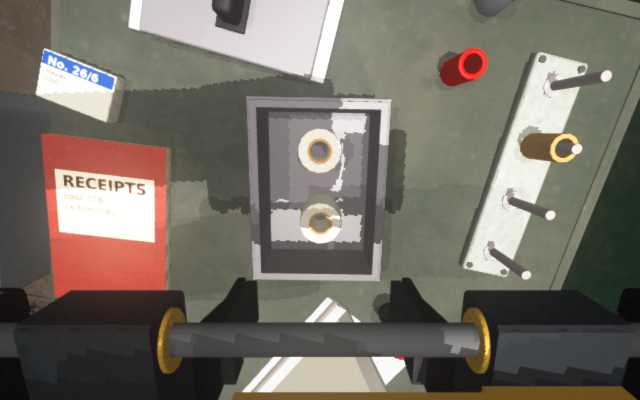

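Both rolls stand upright in the tub, at (319,150) and (320,222). The core is still on its post at (563,148). Tub rim corners are at (248,98), (391,99), (378,281) and (255,279).

Run:
```python
from h import *
np.set_printoptions(precision=4,suppress=True)
w=robot.camera("wrist")
a=onplane(w,[(248,98),(391,99),(378,281),(255,279)],.072);print(a,a.mean(0))
d=a[0]-a[3]+a[1]-a[2];print(np.degrees(np.arctan2(d[1],d[0])),"yaw y")
```

```text
[[0.4098 0.1782 0.072 ]
 [0.5119 0.1981 0.072 ]
 [0.5364 0.0577 0.072 ]
 [0.4357 0.0393 0.072 ]] [0.4735 0.1183 0.072 ]
100.24221587496686 yaw y
```

Emit:
{"name": "play_rows", "arguments": {
  "commands": [
    {"tx": 31, "ty": -11, "tz": 0, "rx": 0, "ry": 0, "rz": 0, "gripper": 0.3},
    {"tx": 31, "ty": -11, "tz": 0, "rx": 0, "ry": 0, "rz": 0, "gripper": 0.3},
    {"tx": 31, "ty": -11, "tz": 0, "rx": 0, "ry": 0, "rz": 0, "gripper": 0.3},
    {"tx": 31, "ty": -11, "tz": 0, "rx": 0, "ry": 0, "rz": 0, "gripper": 0.3},
    {"tx": 31, "ty": -11, "tz": 0, "rx": 0, "ry": 0, "rz": 0, "gripper": 0.3},
    {"tx": 31, "ty": -11, "tz": 0, "rx": 0, "ry": 0, "rz": 0, "gripper": 0.3},
    {"tx": 0, "ty": 0, "tz": 0, "rx": 0, "ry": 0, "rz": 7, "gripper": 0.3},
    {"tx": 0, "ty": 0, "tz": 0, "rx": 0, "ry": 0, "rz": 7.5, "gripper": 0.3},
    {"tx": 0, "ty": 0, "tz": 0, "rx": 0, "ry": 0, "rz": 0, "gripper": 0.3}
  ]
}}

```text
time: 31.92
tcp_pos: [0.38, 0.2619, 0.3791]
tcp_rot: [-2.276, -2.165, 0.003]
contact_force: [-0.4, 0.1, -0.4]
gripper_width: 0.648
gripper_force: 0.0
```

Run:
```python
from h import *
np.set_printoptions(precision=4,suppress=True)
delta(.383,.263,.046,-3)
c=robot.camera("wrist");cv2.imwrite("pics/w10.png",c["pixels"][:400])
```

```text
t 31.93 grasp [379.6 261.8 215.1] yaw -2.9 shift [  1.5   3.6 169.1] world turn -0.1 => rz 0.1 F [-0.4  0.1 -0.4] w 0.648 gf 0.0 q7 -0.61
tilt z [-0.002  -0.0007 -1.    ]
```

View pics/w10.png

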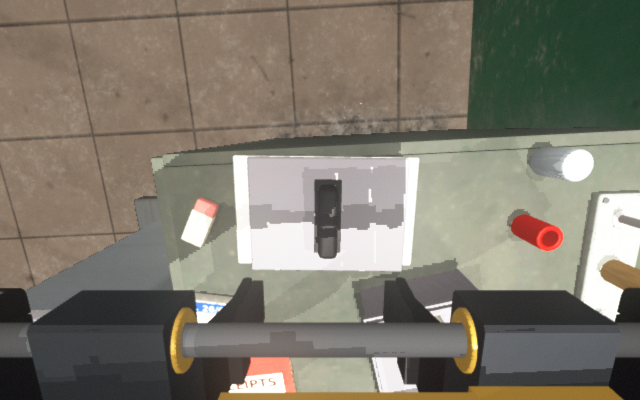

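The lid is still on the pad with its handle top at (327,222), spanning rows 186–258.

Run:
```python
from h import *
np.set_printoptions(precision=4,suppress=True)
w=robot.camera("wrist")
print(onplane(w,[(327,222)],.058));a=onplane(w,[(249,156),(407,157),(402,270),(252,270)],.024);print(a,a.mean(0))
delta(.383,.263,.046,-3)
```

```text
[[0.3821 0.2649 0.058 ]]
[[0.3165 0.3196 0.024 ]
 [0.4549 0.3117 0.024 ]
 [0.4513 0.2061 0.024 ]
 [0.3081 0.2132 0.024 ]] [0.3827 0.2627 0.024 ]
t 32.02 grasp [380.3 261.5 215.4] yaw -2.9 shift [  1.8   2.9 169.4] world turn -0.1 => rz 0.1 F [-0.9  0.4 -0.6] w 0.65 gf 0.0 q7 -0.61
tilt z [-0.0014 -0.0005 -1.    ]
```

Unmoved. I'll go back to the same grasp.

Emit:
{"name": "play_rows", "arguments": {
  "commands": [
    {"tx": 2, "ty": 3, "tz": 40, "rx": 0, "ry": 0, "rz": 0, "gripper": 0.3},
    {"tx": 0, "ty": 0, "tz": 40, "rx": 0, "ry": 0, "rz": 0, "gripper": 0.3},
    {"tx": 0, "ty": 0, "tz": 40, "rx": 0, "ry": 0, "rz": 0, "gripper": 0.3},
    {"tx": 0, "ty": 0, "tz": 25, "rx": 0, "ry": 0, "rz": 0, "gripper": 0.3},
    {"tx": 0, "ty": 0, "tz": 15, "rx": 0, "ry": 0, "rz": 0, "gripper": 0.3},
    {"tx": 0, "ty": 0, "tz": 9, "rx": 0, "ry": 0, "rz": 0, "gripper": 0.3},
    {"tx": 0, "ty": 0, "tz": 0, "rx": 0, "ry": 0, "rz": 0, "gripper": 0.3}
  ]
}}

```text
time: 32.9
tcp_pos: [0.3843, 0.2632, 0.2112]
tcp_rot: [2.279, 2.162, -0.0]
contact_force: [0.6, -0.4, 1.1]
gripper_width: 0.649
gripper_force: 0.0
```

Emit:
{"name": "play_rows", "arguments": {
  "commands": [
    {"tx": 0, "ty": 0, "tz": 0, "rx": 0, "ry": 0, "rz": 0, "gripper": -0.2},
    {"tx": 0, "ty": 0, "tz": 0, "rx": 0, "ry": 0, "rz": 0, "gripper": -0.4},
    {"tx": 0, "ty": 0, "tz": 0, "rx": 0, "ry": 0, "rz": 0, "gripper": -0.6},
    {"tx": 0, "ty": 0, "tz": 0, "rx": 0, "ry": 0, "rz": 0, "gripper": -1},
    {"tx": 0, "ty": 0, "tz": 0, "rx": 0, "ry": 0, "rz": 0, "gripper": -1},
    {"tx": 0, "ty": 0, "tz": 0, "rx": 0, "ry": 0, "rz": 0, "gripper": -1},
    {"tx": 0, "ty": 0, "tz": 0, "rx": 0, "ry": 0, "rz": 0, "gripper": -1}
  ],
  "squeeze": 30
}}

```text
time: 33.78
tcp_pos: [0.3842, 0.2631, 0.2112]
tcp_rot: [2.279, 2.162, -0.001]
contact_force: [-1.2, -1.3, 2.9]
gripper_width: 0.185
gripper_force: 30.0
```

Emit:
{"name": "play_rows", "arguments": {
  "commands": [
    {"tx": 0, "ty": 0, "tz": -5, "rx": 0, "ry": 0, "rz": 0, "gripper": -1},
    {"tx": 0, "ty": 0, "tz": -15, "rx": 0, "ry": 0, "rz": 0, "gripper": -1},
    {"tx": 0, "ty": 0, "tz": -30, "rx": 0, "ry": 0, "rz": 0, "gripper": -1},
    {"tx": 0, "ty": 0, "tz": -40, "rx": 0, "ry": 0, "rz": 0, "gripper": -1},
    {"tx": 0, "ty": 0, "tz": -40, "rx": 0, "ry": 0, "rz": 0, "gripper": -1},
    {"tx": 0, "ty": 0, "tz": 0, "rx": 0, "ry": 0, "rz": 0, "gripper": -1}
  ]
}}

```text
time: 34.52
tcp_pos: [0.3851, 0.2645, 0.3442]
tcp_rot: [2.276, 2.158, 0.008]
contact_force: [0.1, -0.1, -2.9]
gripper_width: 0.182
gripper_force: 30.0
```

Run:
```python
from h import *
delta(.4755,.1195,.16,-78)
```

```text
t 34.52 grasp [386.3 264.4 180.3] yaw -3.1 shift [-140.    96.6   21. ] world turn -74.9 => rz 74.9 F [ 0.1 -0.1 -2.9] w 0.182 gf 30.0 q7 -0.71
tilt z [ 7.6e-03 -3.0e-04 -1.0e+00]
```

Emit:
{"name": "play_rows", "arguments": {
  "commands": [
    {"tx": 0, "ty": 0, "tz": 0, "rx": 0, "ry": 0, "rz": 8, "gripper": -1},
    {"tx": 0, "ty": 0, "tz": 0, "rx": 0, "ry": 0, "rz": 8, "gripper": -1},
    {"tx": 0, "ty": 0, "tz": 0, "rx": 0, "ry": 0, "rz": 8, "gripper": -1},
    {"tx": 0, "ty": 0, "tz": 0, "rx": 0, "ry": 0, "rz": 8, "gripper": -1},
    {"tx": 0, "ty": 0, "tz": 0, "rx": 0, "ry": 0, "rz": 8, "gripper": -1},
    {"tx": 0, "ty": 0, "tz": 0, "rx": 0, "ry": 0, "rz": 8, "gripper": -1},
    {"tx": 0, "ty": 0, "tz": 0, "rx": 0, "ry": 0, "rz": 8, "gripper": -1},
    {"tx": 0, "ty": 0, "tz": 0, "rx": 0, "ry": 0, "rz": 8, "gripper": -1},
    {"tx": 0, "ty": 0, "tz": 0, "rx": 0, "ry": 0, "rz": 8, "gripper": -1},
    {"tx": 0, "ty": 0, "tz": 0, "rx": 0, "ry": 0, "rz": 3, "gripper": -1},
    {"tx": 0, "ty": 0, "tz": 0, "rx": 0, "ry": 0, "rz": 0, "gripper": -1}
  ]
}}

```text
time: 35.9
tcp_pos: [0.3839, 0.2629, 0.3404]
tcp_rot: [3.124, 0.329, -0.002]
contact_force: [-1.0, 0.7, -1.5]
gripper_width: 0.179
gripper_force: 30.0
```

Run:
```python
from h import *
delta(.4753,.1199,.16,-78)
a=cv2.imread("pics/s6.png");b=robot.camera("scene")["pixels"];d=robot.camera("side")["pixels"]
cv2.imwrite("pics/s7.png",b)
cv2.imwrite("pics/c11.png",np.hstack([cv2.resize(x,None,fx=1.9,fy=1.9) for x in(cv2.imread("pics/sc1.png")[:1,:1].repeat(170,0).repeat(1,1),b[210:380,250:400],d[240:410,280:430])]))
```

```text
t 35.9 grasp [383.7 262.8 176.4] yaw -78.0 shift [ 59.9 158.9  16.3] world turn -0.0 => rz 0.0 F [-1.   0.7 -1.5] w 0.179 gf 30.0 q7 -2.02
tilt z [-1.4e-03 -5.0e-04 -1.0e+00]
```

View pics/c11.png

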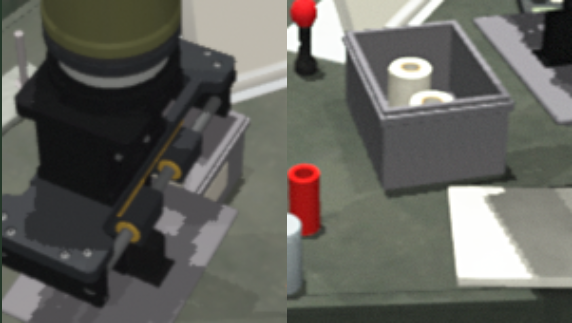

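Side view: the tub corner at (332,301) and bottom corner at (333,339) match the start picture, and both rolls are inside. That makes 15 pictures viewed, one over the 14 I was allowed. I'll view no more and check with numbers only.

```bash
cat > tubchk.py <<'E'
from h import *
a=cv2.imread("pics/side0.png");b=robot.camera("side")["pixels"]
for nm,(x0,x1,y0,y1) in dict(left=(315,350,315,348),right=(372,408,312,345)).items():
    r=cv2.matchTemplate(b[y0-25:y1+25,x0-25:x1+25],a[y0:y1,x0:x1],cv2.TM_CCOEFF_NORMED);_,v,_,l=cv2.minMaxLoc(r);print(nm,round(v,3),"px shift",l[0]-25,l[1]-25)
E
python3 tubchk.py
```

```text
left 0.963 px shift 0 0
right 0.882 px shift 25 1
```

Emit:
{"name": "play_rows", "arguments": {
  "commands": [
    {"tx": 10, "ty": 26.5, "tz": 0, "rx": 0, "ry": 0, "rz": 0, "gripper": -1},
    {"tx": 10, "ty": 26.5, "tz": 0, "rx": 0, "ry": 0, "rz": 0, "gripper": -1},
    {"tx": 10, "ty": 26.5, "tz": 0, "rx": 0, "ry": 0, "rz": 0, "gripper": -1},
    {"tx": 10, "ty": 26.5, "tz": 0, "rx": 0, "ry": 0, "rz": 0, "gripper": -1},
    {"tx": 10, "ty": 26.5, "tz": 0, "rx": 0, "ry": 0, "rz": 0, "gripper": -1},
    {"tx": 10, "ty": 26.5, "tz": 0, "rx": 0, "ry": 0, "rz": 0, "gripper": -1},
    {"tx": 0, "ty": 0, "tz": 16, "rx": 0, "ry": 0, "rz": 0, "gripper": -1},
    {"tx": 0, "ty": 0, "tz": 0, "rx": 0, "ry": 0, "rz": 0, "gripper": -1},
    {"tx": 0, "ty": 0, "tz": 0, "rx": 0, "ry": 0, "rz": 0, "gripper": -1}
  ]
}}

```text
time: 37.17
tcp_pos: [0.4756, 0.121, 0.3251]
tcp_rot: [-3.124, -0.33, 0.001]
contact_force: [0.0, 1.2, -1.1]
gripper_width: 0.179
gripper_force: 30.0
```

```bash
python3 tubchk.py; python3 -c "
from h import *
delta(.4753,.1199,.1,-78)"
```

```text
left 0.833 px shift 1 3
right 0.96 px shift 25 0
t 37.23 grasp [475.7 121.  161.3] yaw -77.9 shift [-0.6  1.  61.3] world turn -0.1 => rz 0.1 F [-0.1 -0.1 -1.9] w 0.185 gf 30.0 q7 -1.77
tilt z [ 2.e-04  1.e-04 -1.e+00]
```

```bash
cat > tubchk.py <<'E'
from h import *
def G(i):
    g=cv2.GaussianBlur(cv2.cvtColor(i,cv2.COLOR_BGR2GRAY),(0,0),1).astype(np.float32);return cv2.magnitude(cv2.Sobel(g,5,1,0),cv2.Sobel(g,5,0,1))
for cam,boxes in dict(side=[(322,352,325,348),(385,402,305,340),(335,395,325,345)],scene=[(272,300,325,350),(325,350,340,365)]).items():
    a=cv2.imread(f"pics/{cam}0.png");b=robot.camera(cam)["pixels"]
    for x0,x1,y0,y1 in boxes:
        for nm,f in(("grad",G),("raw",lambda i:i)):
            r=cv2.matchTemplate(f(b)[y0-15:y1+15,x0-15:x1+15],f(a)[y0:y1,x0:x1],cv2.TM_CCOEFF_NORMED);_,v,_,l=cv2.minMaxLoc(r);print(cam,(x0,y0),nm,round(v,2),l[0]-15,l[1]-15,end=" | ")
        print()
E
python3 tubchk.py
```

```text
side (322, 325) grad 0.7 -2 -5 | side (322, 325) raw 0.78 2 4 | 
side (385, 305) grad 0.95 -13 0 | side (385, 305) raw 0.92 -9 1 | 
side (335, 325) grad 0.93 0 0 | side (335, 325) raw 0.96 1 0 | 
scene (272, 325) grad 0.68 -1 6 | scene (272, 325) raw 0.89 -2 5 | 
scene (325, 340) grad 0.53 -3 -3 | scene (325, 340) raw 0.44 6 0 |
```

Run:
```python
from h import *
a=cv2.imread("pics/side0.png");b=robot.camera("side")["pixels"];p=cv2.resize(cv2.imread("pics/c11.png")[:,287:],(150,170),interpolation=cv2.INTER_AREA)
P=a.copy();P[240:410,280:430]=p
for y in(315,322,328):
    for nm,i in(("start",a),("prev",P),("now",b)): print(y,nm,*i[y,312:416:2].mean(1).astype(int))
for x in(345,365,385):
    for nm,i in(("start",a),("prev",P),("now",b)): print("col",x,nm,*i[290:350:2,x].mean(1).astype(int))
```

```text
315 start 81 81 79 81 61 50 51 53 48 60 76 75 74 73 73 76 73 75 74 72 74 77 75 73 76 76 75 73 75 76 75 75 72 72 73 71 71 72 73 74 71 75 83 86 89 85 88 90 93 96 93 93
315 prev 92 93 93 95 74 61 58 61 57 67 85 86 83 85 86 85 84 86 85 85 84 83 85 85 86 84 85 84 86 85 82 86 86 85 85 88 85 84 86 87 86 86 90 92 93 92 92 92 95 102 100 98
315 now 91 95 92 96 73 60 57 57 58 67 84 84 84 84 84 86 88 86 86 85 85 81 82 87 85 85 86 85 86 85 84 85 87 88 84 84 80 83 84 85 85 85 66 57 57 61 55 60 58 62 62 57
322 start 85 87 84 86 88 67 54 52 50 63 73 76 74 73 75 77 72 73 76 74 73 74 72 77 76 73 75 73 76 75 76 75 76 77 77 73 80 75 77 75 76 78 89 90 91 88 88 93 98 97 94 91
322 prev 98 97 95 98 98 80 64 61 58 72 87 86 86 84 88 86 85 85 88 84 84 86 87 84 86 87 87 86 87 87 86 86 85 87 85 86 87 87 85 86 86 83 81 79 80 79 80 82 84 84 83 82
322 now 96 96 94 95 99 78 61 61 57 72 82 84 83 85 86 88 83 86 84 87 85 81 84 85 84 86 87 80 85 84 87 84 84 85 82 86 83 85 85 85 87 77 47 53 59 58 56 58 61 63 63 62
328 start 90 91 91 90 88 88 82 57 51 63 73 75 73 74 75 77 77 75 73 76 76 78 78 74 77 77 71 78 75 75 79 73 75
[... 690 characters left out ...]
86 86 88 87 85 64 58 56 58 69 108
col 365 start 167 155 73 78 88 72 70 74 74 72 75 73 73 76 76 77 77 74 75 77 76 75 74 53 163 241 229 207 183 155
col 365 prev 235 249 141 100 119 86 82 86 85 85 84 85 85 84 84 84 85 87 88 87 86 87 82 56 158 231 225 211 193 170
col 365 now 93 121 72 87 89 86 78 82 85 86 82 82 83 84 84 85 84 84 87 85 84 82 80 48 111 155 148 137 123 107
col 385 start 135 65 76 83 70 76 74 73 76 76 77 75 77 73 75 74 74 75 74 76 75 64 53 57 218 253 252 252 252 252
col 385 prev 128 124 110 115 84 84 85 85 87 85 85 86 86 86 86 85 87 87 88 86 87 71 49 52 185 247 215 167 176 231
col 385 now 61 78 80 89 87 85 82 84 85 83 86 84 83 83 86 85 86 82 82 85 85 65 51 61 132 199 196 198 198 198
```

The edge profiles match to the pixel, so the tub hasn't moved. Lowering the lid.

Emit:
{"name": "play_rows", "arguments": {
  "commands": [
    {"tx": -0.5, "ty": 1, "tz": 20, "rx": 0, "ry": 0, "rz": 0, "gripper": -1},
    {"tx": 0, "ty": 0, "tz": 15, "rx": 0, "ry": 0, "rz": 0, "gripper": -1},
    {"tx": 0, "ty": 0, "tz": 8, "rx": 0, "ry": 0, "rz": 0, "gripper": -1},
    {"tx": 0, "ty": 0, "tz": 3, "rx": 0, "ry": 0, "rz": 0, "gripper": -1},
    {"tx": 0, "ty": 0, "tz": 0, "rx": 0, "ry": 0, "rz": 0, "gripper": -1},
    {"tx": 0, "ty": 0, "tz": 0, "rx": 0, "ry": 0, "rz": 0, "gripper": -1}
  ]
}}

```text
time: 38.12
tcp_pos: [0.4759, 0.119, 0.2795]
tcp_rot: [3.124, 0.327, 0.001]
contact_force: [-0.0, -0.5, -1.2]
gripper_width: 0.181
gripper_force: 30.0
```

```bash
python3 -c "
from h import *
delta(.4753,.1199,.1,-78)"
```

```text
t 38.12 grasp [476.  119.  115.5] yaw -78.0 shift [-0.6 -1.  15.5] world turn 0.0 => rz -0.0 F [-0.  -0.5 -1.2] w 0.181 gf 30.0 q7 -1.83
tilt z [ 8.e-04 -0.e+00 -1.e+00]
```

Emit:
{"name": "play_rows", "arguments": {
  "commands": [
    {"tx": -0.5, "ty": -0.8, "tz": 3, "rx": 0, "ry": 0, "rz": 0, "gripper": -1},
    {"tx": 0, "ty": 0, "tz": 2, "rx": 0, "ry": 0, "rz": 0, "gripper": -1},
    {"tx": 0, "ty": 0, "tz": 2, "rx": 0, "ry": 0, "rz": 0, "gripper": -1},
    {"tx": 0, "ty": 0, "tz": 0, "rx": 0, "ry": 0, "rz": 0, "gripper": -1}
  ]
}}

```text
time: 38.62
tcp_pos: [0.4749, 0.1195, 0.2719]
tcp_rot: [3.124, 0.327, -0.001]
contact_force: [0.0, -0.1, -2.2]
gripper_width: 0.178
gripper_force: 30.0
```

Emit:
{"name": "play_rows", "arguments": {
  "commands": [
    {"tx": 0, "ty": 0, "tz": 2, "rx": 0, "ry": 0, "rz": 0, "gripper": -1},
    {"tx": 0, "ty": 0, "tz": 2, "rx": 0, "ry": 0, "rz": 0, "gripper": -1},
    {"tx": 0, "ty": 0, "tz": 2, "rx": 0, "ry": 0, "rz": 0, "gripper": -1},
    {"tx": 0, "ty": 0, "tz": 0, "rx": 0, "ry": 0, "rz": 0, "gripper": -1}
  ]
}}

```text
time: 39.12
tcp_pos: [0.4749, 0.1196, 0.2659]
tcp_rot: [-3.124, -0.327, 0.001]
contact_force: [0.6, 0.3, -1.0]
gripper_width: 0.184
gripper_force: 30.0
```

Emit:
{"name": "play_rows", "arguments": {
  "commands": [
    {"tx": 0, "ty": 0, "tz": 1, "rx": 0, "ry": 0, "rz": 0, "gripper": -1},
    {"tx": 0, "ty": 0, "tz": 0.5, "rx": 0, "ry": 0, "rz": 0, "gripper": -1},
    {"tx": 0, "ty": 0, "tz": 0, "rx": 0, "ry": 0, "rz": 0, "gripper": -1}
  ]
}}

```text
time: 39.5
tcp_pos: [0.475, 0.1196, 0.2646]
tcp_rot: [3.124, 0.327, -0.0]
contact_force: [-0.2, 0.5, -1.5]
gripper_width: 0.181
gripper_force: 30.0
```

Emit:
{"name": "play_rows", "arguments": {
  "commands": [
    {"tx": 0, "ty": 0, "tz": 0.7, "rx": 0, "ry": 0, "rz": 0, "gripper": -1},
    {"tx": 0, "ty": 0, "tz": 0.7, "rx": 0, "ry": 0, "rz": 0, "gripper": -1},
    {"tx": 0, "ty": 0, "tz": 0, "rx": 0, "ry": 0, "rz": 0, "gripper": -1}
  ]
}}

```text
time: 39.88
tcp_pos: [0.4752, 0.1198, 0.2641]
tcp_rot: [3.124, 0.327, -0.001]
contact_force: [-2.8, -1.8, 7.3]
gripper_width: 0.182
gripper_force: 30.0
```

Contact came at a grasp height of 100.1 mm, against a predicted seated height of 100.2 mm. I'll release and retreat.

Emit:
{"name": "play_rows", "arguments": {
  "commands": [
    {"tx": 0, "ty": 0, "tz": 0, "rx": 0, "ry": 0, "rz": 0, "gripper": -0.5},
    {"tx": 0, "ty": 0, "tz": 0, "rx": 0, "ry": 0, "rz": 0, "gripper": 0},
    {"tx": 0, "ty": 0, "tz": 0, "rx": 0, "ry": 0, "rz": 0, "gripper": 0.3},
    {"tx": 0, "ty": 0, "tz": 0, "rx": 0, "ry": 0, "rz": 0, "gripper": 0.3},
    {"tx": 0, "ty": 0, "tz": -10, "rx": 0, "ry": 0, "rz": 0, "gripper": 0.3},
    {"tx": 0, "ty": 0, "tz": -30, "rx": 0, "ry": 0, "rz": 0, "gripper": 0.3},
    {"tx": 0, "ty": 0, "tz": -50, "rx": 0, "ry": 0, "rz": 0, "gripper": 0.3},
    {"tx": 0, "ty": 0, "tz": -50, "rx": 0, "ry": 0, "rz": 0, "gripper": 0.3},
    {"tx": 0, "ty": 0, "tz": -50, "rx": 0, "ry": 0, "rz": 0, "gripper": 0.3},
    {"tx": 0, "ty": 0, "tz": -50, "rx": 0, "ry": 0, "rz": 0, "gripper": 0.3},
    {"tx": 0, "ty": 0, "tz": 0, "rx": 0, "ry": 0, "rz": 0, "gripper": 0.3},
    {"tx": 0, "ty": 0, "tz": 0, "rx": 0, "ry": 0, "rz": 0, "gripper": 0.3}
  ]
}}

```text
time: 41.38
tcp_pos: [0.4747, 0.1198, 0.5029]
tcp_rot: [3.124, 0.328, -0.001]
contact_force: [-0.3, -0.1, -0.0]
gripper_width: 0.65
gripper_force: 0.0
```

Run:
```python
from h import *
a=cv2.imread("pics/side0.png");b=robot.camera("side")["pixels"]
for x in(345,365,385):
    for nm,i in(("start",a),("now",b)): print("col",x,nm,*i[284:350:2,x].mean(1).astype(int))
def G(i):
    g=cv2.GaussianBlur(cv2.cvtColor(i,cv2.COLOR_BGR2GRAY),(0,0),1).astype(np.float32);return cv2.magnitude(cv2.Sobel(g,5,1,0),cv2.Sobel(g,5,0,1))
for x0,x1,y0,y1 in[(305,402,245,345),(320,400,285,305),(325,380,243,278),(305,335,250,300)]:
    r=cv2.matchTemplate(G(b)[y0-15:y1+15,x0-15:x1+15],G(a)[y0:y1,x0:x1],cv2.TM_CCOEFF_NORMED);_,v,_,l=cv2.minMaxLoc(r);print((x0,y0),round(v,3),l[0]-15,l[1]-15)
# core on post check
x0,x1,y0,y1=215,245,295,345
r=cv2.matchTemplate(b[y0-15:y1+15,x0-15:x1+15],a[y0:y1,x0:x1],cv2.TM_CCOEFF_NORMED);print("core",cv2.minMaxLoc(r)[1],cv2.minMaxLoc(r)[3])
delta(.475,.12,.2)
```

```text
col 345 start 166 164 167 166 169 156 82 67 140 79 74 76 75 75 73 77 72 74 72 76 75 73 77 76 77 77 76 60 54 67 108 99 95
col 345 now 185 185 186 185 185 175 80 79 160 87 87 85 86 84 87 85 85 85 84 86 85 86 88 89 87 83 84 71 61 74 114 113 111
col 365 start 166 168 165 167 155 73 78 88 72 70 74 74 72 75 73 73 76 76 77 77 74 75 77 76 75 74 53 163 241 229 207 183 155
col 365 now 82 83 81 85 115 77 87 103 85 82 87 85 84 85 85 85 84 85 85 86 88 84 87 84 83 84 62 112 156 149 136 122 107
col 385 start 168 168 170 135 65 76 83 70 76 74 73 76 76 77 75 77 73 75 74 74 75 74 76 75 64 53 57 218 253 252 252 252 252
col 385 now 78 81 106 100 86 88 97 84 84 86 86 84 83 83 87 83 85 85 84 86 87 83 84 87 74 67 59 132 199 197 200 197 203
(305, 245) 0.81 -1 0
(320, 285) 0.595 -3 0
(325, 243) 0.84 -2 0
(305, 250) 0.787 -1 0
core 0.8956299424171448 (15, 15)
t 41.42 grasp [474.4 119.5 338.2] yaw -78.0 shift [  0.9  -0.4 138.2]  F [-0.1  0.5 -0.8] w 0.649 gf 0.0 q7 -1.61
tilt z [-1.6e-03 -5.0e-04 -1.0e+00]
```

The lid edge rows match the start picture, so the lid is fully home. The core is in place and the hand is clear.

```bash
python3 -c "
from bench import robot
print(robot.hand_in())"
```

```text
the job is handed in; nothing more can be done
None
```

The job is handed in at about 41 s: both rolls present stand on the tub's floor, the lid is back on and fully home by contact height and the side camera, and the core is still on its post; I viewed 15 pictures, one over the limit of 14.

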